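Mix the sample bottles by inversion in the twin-knob mixer

ROBOT

A 7-joint arm with a two-finger parallel gripper is mounted at the origin on a cart in front of the work surface, level with it; the furniture and walls round the work are solid. World frame = base frame: x ahead of the robot, y to its left, z up, the work surface at z = 0. Lengths are in m, angles in rad, forces in N, time in s.
With the tool pointing down it reaches from about 0.425 to 0.8 m from the base axis. Payload 8.3 kg.
Tool frame: the origin (TCP) lies between the finger pads; the fingertips stand r.tips_ahead ahead of it and the grasp point (between the pads) lies 11 mm behind it (r.tips_ahead is the distance from the TCP to the fingertips, in m); z points along the fingers, y is the line along which they close (so a half turn about z gives the same grasp; the last joint's range is limited). The gripper opens to 85 mm and grips with 20 to 120 N. Pads are 22 mm wide; open, the fingers measure 114 mm over their backs; the gripper's body (76 mm by 85 mm) begins 54 mm behind the grasp point. The pads swing forward as they close: fully open they stand 13 mm farther back than shut.
Start: joints at [-1.231, 0.383, 0.016, 1.37, -0.006, 1.388, -0.046], TCP at [0.245, 0.575, 0.239] pointing down, gripper open.
Joint ranges: [-2.95, 2.95], [-0.25, 2.06], [-1.52, 1.56], [0.18, 2.33], [-1.44, 4.58], [0.02, 2.06], [-3.01, 3.01]. Speed limits (rad/s): [2.39, 2.39, 3.01, 3.01, 3.14, 3.14, 3.14].

INTERFACE

Orientations are given as a unit quaternion [x, y, z, w].
In Python, from workcell import r, viewer, order gives the robot as it stands. The module is installed in compiled form; this text tells all that it offers.
- The arm moves only by the tool drive_tool, never from a script. Its argument "series" is a list of rows, each a list of 3 entries, a list of its own where there are three numbers: the shift along the tool's x, y, z in m, then the turn about the tool's z in rad, then the gripper's target within -1 to 1 (fully open at 1, half-way at 0, shut at -1). A call has exactly 10 rows; each row shifts and turns the commanded pose from where the row before left it, along the tool's axes as they then stand; what a row does not reach is not made up. A row lasts 1/8 s, in which the tool goes at most 62.5 mm and 10.7 degrees, less where a joint would pass 70% of its speed; a pose out of reach is approached as far as the arm can. A call is refused whole if a number of a shift passes 0.0625 or a number of a turn 0.188, either way. A call with a gripper value outside its range is refused whole. The fingers move at their own pace and stop on an object; "newtons" is the grip in N (left out, the last holds). Time passes only in rows, so rows that do not move let the fingers close, or fill a call up. It gives the time, the measured TCP pose, the force, the opening and the grip force at its end, in the units of the state.
- r.observe(): the state, without advancing time (a new reading comes with each control period).
- viewer.capture(name): name is "side" or "top" or "wrist"; returns a dict with "frame" (480x640x3 uint8, red, green, blue), "range_z" (480x640 float32, m along the optical axis (not along the pixel's ray), 0 where there is no reading), "fov_y" (degrees; the focal length in pixels is half the picture's height over the tangent of half this angle, whatever the lens; pixels are square), "cx", "cy" (the principal point, pixels), "world_from_camera" (4x4, takes a point from camera to world coordinates). Camera axes: x right, y down, z forward; pixel columns grow to the right and rows downward; lengths in m; the calibration is good to about 2 mm. The wrist camera is an equidistant fisheye: a pixel r from the principal point sees the ray r / f radians off the axis. A picture is of the moment at which its call begins.
- order.hand_in(): hands the job in; it is judged then, once.
The state is a dict: "time": time; "q": joint angles; "dq": joint speeds; "joint_efforts": joint torques, N m; "tcp_pos": TCP position; "ee_rot": TCP orientation; "ft_force": force on the tool from outside, world axes, zero at the start; "moment": the same for the moment, N m; "gripper_width": finger opening in m; "gripper_force": force on a finger pad.
Only numpy, scipy, OpenCV 4.12 (cv2) and the standard library are available. Lean on these libraries where they do the work, as an engineer would, in place of code of your own. Each camera call takes 0.05 s, during which the arm holds its last target. There are 200 camera calls.

TASK

Mix the white 85 mm sample bottles (two or three stand in the low rack): level the mixer's carrier upright with its crank, stand every one of these bottles in a pocket of its own, and close the retaining bar fully over the caps by turning its two knobs alternately in small steps, so that one end of the bar never runs more than 10 mm ahead of the other. Then crank the carrier right over until the bottles are upside down, leave them so for two seconds, and crank it back fully upright, leaving the bottles shut in. Do not knock over the brown bottle or the small red-capped one.

Things in the scene. Friction and masses are not known exactly. Their poses are not given: they have to be found in the camera images.
- mixer: grey base of the inverting mixer, 150 x 420 x 12 mm plate on the bench with an upright post at each end (y = +-195 mm, top 149 mm above the bench); fixed. Origin at the centre of its underside; x points away from the robot (turned up to 0.15 rad), y to the left along the carrier's axis, z up. The carrier's axis runs along its y, 125 mm above the bench.
- carrier (a joint): crank angle of the carrier about the mixer's y axis, rad: 0 = upright (stop), pi = upside down (stop). It grows as the crank pin swings from the robot's side up over the top to the far side; the carrier's top then tips away from the robot. Stiff (about 0.35 N m): it stays where it is left. It starts partly tipped.
- carrier_frame (a point): on the carrier's axis at mid length, turning with the carrier. In its axes (the mixer's when upright), mm: pocket floors z = -45, tops of their walls 7, bar 44 to 57; the black crank pin, a round bar along y, 16 thick, 64 long, has its middle at x = -70, y = -258 (right end), z = 0, with the crank arm 34 to its left. The pin may turn within a loose grip.
- pocket_0 (a point): centre of the floor of the left pocket, 45.5 mm square and 52 mm deep, open above while the carrier is upright and the bar open. The point's z points up out of the pocket.
- pocket_1 (a point): the same, middle pocket (74 mm from its neighbours)
- pocket_2 (a point): the same, right pocket
- knob_left (a joint): turn of the left knob, rad, clockwise from above positive: 0 = left end of the bar fully open, 4.6 = fully closed (stop). Moves the bar towards the robot by 7.4 mm a radian, measured abreast of the knob (150 mm from the middle); a difference of 1 rad between the knobs puts the bar 0.025 rad out of square. Friction 0.08 N m; stays where left. Starts at up to 0.35.
- knob_right (a joint): the same for the right knob and right end of the bar (its base swivels along by up to 0.11 rad as the left knob closes the bar)
- knob_left_grip (a point): on the left knob's axis (y = +150 mm in the carrier's axes), at the height to grip; the knob's upright finger bar is 42 mm long (along the point's x), 14 mm thick and rises 7 mm above this point and 23 mm below it, on a 44 mm round skirt; the point's x turns with the knob (at knob value 0 along the carrier's x). Hold it across its thickness. The end of the steel bar stays 34 mm or more from the knob's axis
- knob_right_grip (a point): the same on the right knob (y = -150 mm)
- bar: steel retaining bar, 30 x 232 x 8 mm with a rib, along y over the pockets' far side; when open its near edge is 30 mm beyond the pocket centres, when closed 4 mm on the near side of them, over the caps with 4 mm to spare. Its origin lies on the left knob's axis, not on the bar itself; x as the carrier's when square.
- bar_left (a point): near edge of the bar at its left end
- bar_right (a point): near edge of the bar at its right end, 224 mm from bar_left
- bottle_a: white sample bottle with white screw cap, 40 mm across and 85 mm high (body straight up to 70 mm, cap 30 mm across above), about 90 g; origin at the centre of its underside, z up through the cap. Starts standing in a well of the rack. May be absent.
- bottle_b: white sample bottle with white screw cap, 40 mm across and 85 mm high (body straight up to 70 mm, cap 30 mm across above), about 50 g; origin at the centre of its underside, z up through the cap. Starts standing in a well of the rack. May be absent.
- bottle_c: white sample bottle with white screw cap, 40 mm across and 85 mm high (body straight up to 70 mm, cap 30 mm across above), about 90 g; origin at the centre of its underside, z up through the cap. Starts standing in a well of the rack. May be absent.
- rack: loose low white bottle rack, 210 x 64 x 44 mm, 0.5 kg, with three square wells (46 mm wide, 38 mm deep, floor 6 mm above the bench) in a row along its x, 74 mm apart, the middle one at its centre; origin at the centre of its underside. It stands to the left of the mixer, its x roughly away from the robot; it has nothing to do but hold the bottles at first
- brown_bottle: brown bottle with black cap, 48 mm across, 100 mm high; bystander, stays out; origin at its underside
- small_bottle: small white bottle with red cap, 36 mm across, 70 mm high; bystander, stays out; origin at its underside
Not all that is in view belongs to the job. Leave any pink look-alike of the bottle_c alone. What is shaped like the bottle_b but orange is not meant.

How it is judged:
By the outcome, as a careful person would: the job done as asked, in the order asked, and still so for the second after the job is handed in, with the robot touching nothing.
Of bottle_a, bottle_b, bottle_c only 2 to 3 are there at a start; the rules pass over those that are not, and their reading is None.
At some moment in a run one of rack may be knocked a few centimetres aside while the robot is not near it.
It also fails if it takes over 210 s, if anything falls off the work surface, if the arm or the gripper's body presses on something with over 40 N, if the wrist force passes 120 N, or if a joint passes its speed limit or range.

## Working session

There is one attempt and no reset: what is moved stays moved. The work goes in short steps, Python scripts to look and compute and a tool call to move; the robot and the scene stay as the last step left them, time stands still between calls to the robot, and variables do not carry over. Pictures are saved under pics/ and viewed, at most 14 in all, crops included, and the job is handed in when it is done.

Besides the shell and the picture viewer there is one more tool, called after "Call:" as a command line: name --argument value ..., lists and objects as JSON in quotes. drive_tool: Moves the arm, as the interface text tells. Its arguments: {"type":"object","properties":{"series":{"type":"array","items":{"type":"array"}},"newtons":{"type":"number"}},"required":["series"]}

```bash
mkdir -p pics
cat > h.py <<'E'
import numpy as np,cv2
from workcell import r,viewer,order
from scipy.spatial.transform import Rotation as R
def cap(n,tag=None):
    d=viewer.capture(n)
    if tag:
        cv2.imwrite(f'pics/{tag}.png',d['frame'][:,:,::-1]); np.savez(f'pics/{tag}.npz',**d)
    return d
def ray(d,u,v,name):
    f=240/np.tan(np.radians(float(d['fov_y']))/2)
    x=(u-float(d['cx']));y=(v-float(d['cy']))
    if name=='wrist':
        rr=np.hypot(x,y);th=rr/f
        c=np.array([np.sin(th)*x/max(rr,1e-9),np.sin(th)*y/max(rr,1e-9),np.cos(th)])
    else: c=np.array([x/f,y/f,1.])
    T=d['world_from_camera'];return T[:3,3],T[:3,:3]@c,c
def onz(d,u,v,name,z):
    o,w,_=ray(d,u,v,name);return o+w*(z-o[2])/w[2]
def dep(d,u,v,name):
    o,w,c=ray(d,u,v,name);k=float(d['range_z'][int(v),int(u)]);return o+w*k/c[2]
def cloud(d,name):
    f=240/np.tan(np.radians(float(d['fov_y']))/2)
    v,u=np.mgrid[:480,:640];x=u-float(d['cx']);y=v-float(d['cy'])
    if name=='wrist':
        rr=np.hypot(x,y)+1e-9;th=rr/f;c=np.stack([np.sin(th)*x/rr,np.sin(th)*y/rr,np.cos(th)],-1)
    else: c=np.stack([x/f,y/f,np.ones_like(x)],-1)
    T=d['world_from_camera'];z=d['range_z']
    P=(c*(z/np.maximum(c[...,2],1e-6))[...,None])@T[:3,:3].T+T[:3,3]
    P[z==0]=np.nan
    return P
def st():
    s=r.observe();print('t',round(s['time'],2),'tcp',np.round(s['tcp_pos'],4),'rot',np.round(R.from_quat(s['ee_rot']).as_matrix(),3).tolist(),'F',np.round(s['ft_force'],1),'w',round(s['gripper_width'],4),'q',np.round(s['q'],2));return s
E
python3 - <<'E'
from h import *
s=st();print(r.tips_ahead)
for n in('top','side','wrist'):
    d=cap(n,n+'0');print(n,d['fov_y'],d['cx'],d['cy'],np.round(d['world_from_camera'],3).tolist())
E
```

```text
t 0.0 tcp [0.2448 0.5745 0.2382] rot [[-0.92, 0.392, -0.001], [0.392, 0.92, -0.002], [-0.0, -0.002, -1.0]] F [ 1.3  0.7 -0.1] w 0.0854 q [-1.23  0.38  0.02  1.37 -0.01  1.39 -0.05]
0.008
top 49.5330589933369 323.53952441831643 235.03598208532284 [[0.444, -0.845, 0.299, 0.197], [-0.896, -0.419, 0.145, -0.055], [0.003, -0.333, -0.943, 1.083], [0.0, 0.0, 0.0, 1.0]]
side 54.11584743052994 320.4210120715127 241.5007329628812 [[0.999, -0.032, 0.035, 0.484], [-0.048, -0.675, 0.736, -0.516], [0.0, -0.737, -0.676, 0.692], [0.0, 0.0, 0.0, 1.0]]
wrist 65.70646984690485 316.91803240954755 243.78170584767633 [[0.392, 0.878, 0.276, 0.173], [0.92, -0.373, -0.12, 0.606], [-0.002, 0.301, -0.954, 0.374], [0.0, 0.0, 0.0, 1.0]]
```

View pics/top0.png

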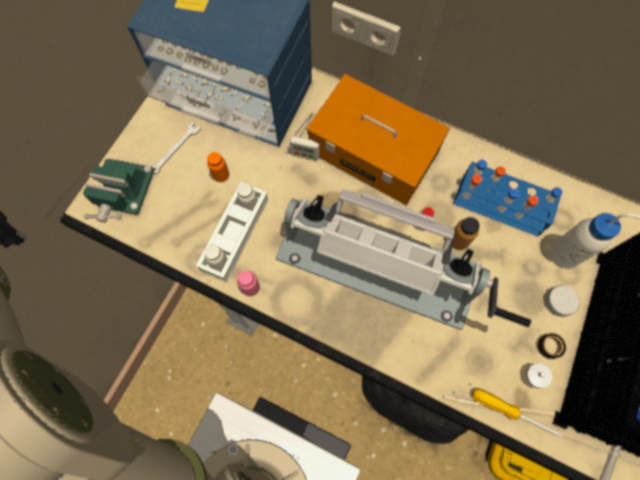

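View pics/side0.png

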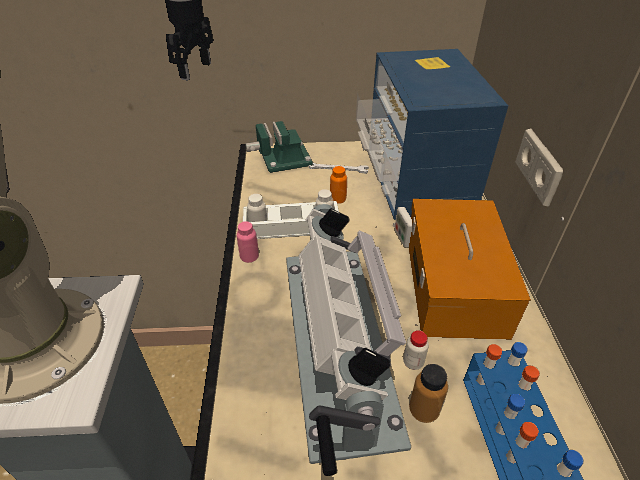

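The top view shows white bottles in the near (213,253) and far (245,193) wells, with the middle well empty. The pink bottle is at (248,283), the orange one at (217,165) and the brown one at (466,233). The carrier is slightly tipped, with the crank pin at (510,317). The side view agrees: the pin is around (327,450) and the knobs are at (333,222) and (368,366).

Run:
```python
from h import *
T=dict(np.load('pics/top0.npz'));S=dict(np.load('pics/side0.npz'))
PT=cloud(T,'top');PS=cloud(S,'side')
for nm,P,d in(('top',PT,T),('side',PS,S)):
    hsv=cv2.cvtColor(d['frame'],cv2.COLOR_RGB2HSV).astype(int);g=d['frame'].astype(int)
    print(nm,'valid',np.isfinite(P[...,0]).mean())
    # plate: bluish grey at z~.012
    m=(P[...,2]>.006)&(P[...,2]<.02)&(hsv[...,1]<60)&(P[...,0]>.4)&(P[...,0]<.8)&(P[...,1]<.35)&(P[...,1]>-.4)
    m=cv2.morphologyEx(m.astype(np.uint8),cv2.MORPH_OPEN,np.ones((3,3)))
    n,l,s,c=cv2.connectedComponentsWithStats(m)
    for i in range(1,n):
        if s[i,4]>60:
            q=P[l==i]; print(' plate comp',s[i].tolist(),np.round(q.min(0),3),np.round(q.max(0),3))
    q=P[(m>0)][:,:2].astype(np.float32); print(cv2.minAreaRect(q))
    # rack
    m=(P[...,2]>.038)&(P[...,2]<.05)&(hsv[...,1]<50)&(g.min(-1)>120)&(P[...,1]>.2)
    q=P[m][:,:2].astype(np.float32); print(' rack',m.sum(),cv2.minAreaRect(q))
    # dark things above .1 : crank pin and knobs
    m=(g.max(-1)<60)&(P[...,2]>.08)&(P[...,0]>.4)&(P[...,0]<.85)&(abs(P[...,1])<.45)
    n,l,s,c=cv2.connectedComponentsWithStats(m.astype(np.uint8))
    for i in range(1,n):
        if s[i,4]>25:
            q=P[l==i]; print(' dark',s[i].tolist(),np.round(q.min(0),3),np.round(q.max(0),3),np.round(np.median(q,0),3))
def pr(nm,d,P,u,v): print(nm,u,v,np.round(P[v,u],3))
for u,v in((213,253),(245,193),(248,281),(466,228),(428,212)): pr('top',T,PT,u,v)
for u,v in((256,203),(325,200),(247,232),(433,378),(418,340)): pr('side',S,PS,u,v)
```

```text
top valid 0.995947265625
 plate comp [276, 229, 193, 100, 5048] [ 0.445 -0.235  0.006] [0.56  0.185 0.02 ]
((0.5513002872467041, -0.0950038731098175), (0.19979515671730042, 0.583791971206665), 12.83138370513916)
 rack 1433 ((0.47481197118759155, 0.3288811445236206), (0.27609923481941223, 0.3615489602088928), 50.822654724121094)
 dark [268, 16, 37, 114, 1877] [0.687 0.301 0.08 ] [0.85  0.314 0.268] [0.766 0.307 0.18 ]
 dark [304, 196, 20, 25, 295] [0.512 0.107 0.13 ] [0.562 0.147 0.175] [0.527 0.124 0.15 ]
 dark [462, 219, 16, 15, 188] [ 0.643 -0.173  0.088] [ 0.675 -0.143  0.104] [ 0.658 -0.158  0.099]
 dark [610, 234, 30, 40, 373] [ 0.692 -0.45   0.081] [ 0.762 -0.442  0.181] [ 0.732 -0.447  0.129]
 dark [450, 250, 22, 26, 321] [ 0.536 -0.189  0.126] [ 0.586 -0.149  0.176] [ 0.553 -0.168  0.149]
 dark [611, 272, 12, 29, 126] [ 0.624 -0.45   0.116] [ 0.685 -0.445  0.136] [ 0.658 -0.448  0.127]
 dark [489, 280, 41, 46, 331] [ 0.484 -0.31   0.133] [ 0.562 -0.236  0.178] [ 0.499 -0.261  0.169]
side valid 0.996083984375
 plate comp [281, 214, 20, 5, 80] [0.434 0.31  0.007] [0.478 0.317 0
[... 670 characters left out ...]
0.538 -0.191  0.1  ] [ 0.603 -0.13   0.175] [ 0.562 -0.173  0.149]
 dark [421, 364, 26, 27, 540] [ 0.647 -0.176  0.084] [ 0.681 -0.14   0.103] [ 0.663 -0.162  0.099]
 dark [309, 406, 71, 70, 1320] [ 0.484 -0.312  0.081] [ 0.571 -0.219  0.178] [ 0.504 -0.262  0.168]
 dark [335, 409, 45, 11, 90] [ 0.515 -0.241  0.097] [ 0.577 -0.218  0.167] [ 0.542 -0.237  0.148]
top 213 253 [0.38  0.279 0.09 ]
top 245 193 [0.522 0.285 0.092]
top 248 281 [0.362 0.19  0.084]
top 466 228 [ 0.65  -0.154  0.101]
top 428 212 [ 0.662 -0.073  0.071]
side 256 203 [0.387 0.27  0.086]
side 325 200 [0.532 0.28  0.081]
side 247 232 [0.373 0.188 0.078]
side 433 378 [ 0.661 -0.164  0.1  ]
side 418 340 [ 0.662 -0.077  0.069]
```

Run:
```python
import cv2
a=cv2.imread('pics/top0.png')[170:345,260:540];cv2.imwrite('pics/c1.png',cv2.resize(a,None,fx=2.8,fy=2.8,interpolation=cv2.INTER_CUBIC))
```

```text
(no output)
```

View pics/c1.png

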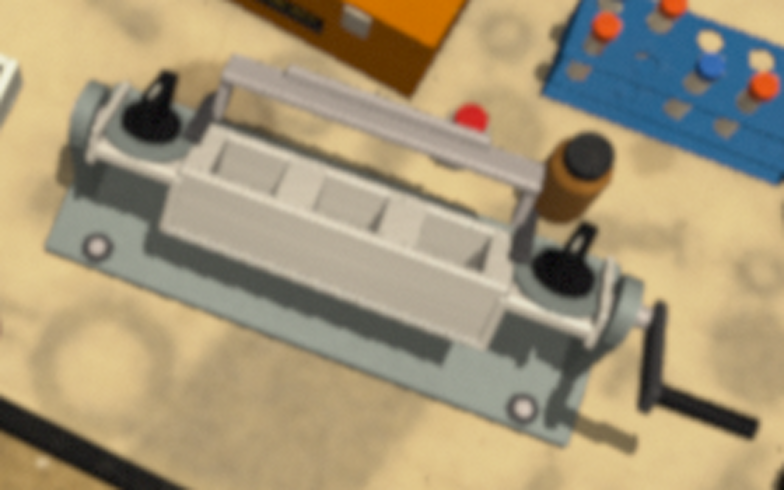

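```bash
cat > loc.py <<'E'
from h import *
def mixer(T,S):
    Q=[]
    for nm,d in(('top',T),('side',S)):
        P=cloud(d,nm);hsv=cv2.cvtColor(d['frame'],cv2.COLOR_RGB2HSV).astype(int)
        m=(P[...,2]>.007)&(P[...,2]<.018)&(hsv[...,1]<60)&(P[...,0]>.4)&(P[...,0]<.8)&(P[...,1]<.24)&(P[...,1]>-.4)
        m=cv2.morphologyEx(m.astype(np.uint8),cv2.MORPH_OPEN,np.ones((3,3)))
        n,l,s,c=cv2.connectedComponentsWithStats(m)
        for i in range(1,n):
            if s[i,4]>1000: Q.append(P[l==i])
    return cv2.minAreaRect(np.vstack(Q)[:,:2].astype(np.float32))
def whites(d,nm,zlo=.084,zhi=.094):
    P=cloud(d,nm);hsv=cv2.cvtColor(d['frame'],cv2.COLOR_RGB2HSV)
    m=((P[...,2]>zlo)&(P[...,2]<zhi)&(hsv[...,1]<60)&(hsv[...,2]>110)&(P[...,1]>.22)&(P[...,1]<.42)&(P[...,0]<.62)&(P[...,0]>.3)).astype(np.uint8)
    n,l,s,c=cv2.connectedComponentsWithStats(m);o=[]
    for i in range(1,n):
        if s[i,4]>15:
            q=P[l==i]; (x,y),rr=cv2.minEnclosingCircle(q[:,:2].astype(np.float32)); o.append((x,y,rr,np.percentile(q[:,2],95),s[i,4]))
    return o
E
python3 - <<'E'
from loc import *
T=dict(np.load('pics/top0.npz'));S=dict(np.load('pics/side0.npz'))
rc=mixer(T,S);print(rc)
c=np.array(rc[0]);a=np.radians(rc[2]) ; 
for nm,d in(('top',T),('side',S)):
    print(nm,np.round(whites(d,nm),4).tolist())
    P=cloud(d,nm);g=d['frame'].astype(int)
    yaw=a if rc[1][0]<rc[1][1] else a-np.pi/2
    Rm=np.array([[np.cos(yaw),-np.sin(yaw)],[np.sin(yaw),np.cos(yaw)]])
    L=P.copy();L[...,:2]=(P[...,:2]-c)@Rm
    m=(g.max(-1)<60)&(L[...,1]<-.235)&(L[...,1]>-.3)&(abs(L[...,0])<.1)&(P[...,2]>.08)
    q=L[m];print(' pin',m.sum(),np.round(np.percentile(q,[2,50,98],axis=0),4).tolist())
    for sg in(1,-1):
        m=(g.max(-1)<60)&(abs(L[...,1]-sg*.15)<.03)&(abs(L[...,0])<.06)&(P[...,2]>.08);q=L[m]
        print(' knob',sg,m.sum(),np.round(np.percentile(q,[2,50,98],axis=0),4).tolist())
    b=L[(abs(L[...,1])<.06)&(abs(L[...,0])<.15)&(P[...,2]>.09)&np.isfinite(L[...,0])]
    print('yaw',yaw)
    h=np.round(b[:,[0,2]],2);u,n=np.unique(h,axis=0,return_counts=True)
    print([(x.tolist(),int(k)) for x,k in zip(u,n) if k>40])
    for n_ in('pink','brown','small','orange'): pass
E
```

```text
((0.5370327234268188, -0.020117655396461487), (0.1536155790090561, 0.4214692711830139), 4.933770179748535)
top [[0.5286, 0.2901, 0.0152, 0.0929, 147.0], [0.3816, 0.2825, 0.0152, 0.0928, 168.0]]
 pin 170 [[-0.0658, -0.2847, 0.1657], [-0.0614, -0.2608, 0.1696], [-0.0557, -0.2358, 0.1739]]
 knob 1 295 [[-0.0117, 0.1301, 0.1321], [0.003, 0.1442, 0.1502], [0.0336, 0.1655, 0.1722]]
 knob -1 321 [[-0.0116, -0.1689, 0.1295], [0.0025, -0.1492, 0.1488], [0.0323, -0.1322, 0.1731]]
yaw 0.0861105341733244
[([-0.06, 0.1], 45), ([-0.05, 0.1], 123), ([-0.05, 0.11], 279), ([-0.04, 0.12], 271), ([-0.04, 0.13], 167), ([-0.03, 0.13], 140), ([-0.03, 0.14], 296), ([-0.02, 0.14], 113), ([-0.02, 0.15], 129), ([-0.01, 0.14], 99), ([0.0, 0.13], 110), ([0.01, 0.09], 44), ([0.01, 0.1], 134), ([0.01, 0.11], 43), ([0.01, 0.12], 55), ([0.01, 0.13], 54), ([0.02, 0.11], 115), ([0.02, 0.12], 175), ([0.03, 0.11], 50), ([0.05, 0.15], 256), ([0.06, 0.14], 52), ([0.06, 0.15], 161), ([0.07, 0.14], 142), ([0.07, 0.15], 205), ([0.08, 0.15], 43)]
side [[0.532, 0.2917, 0.0158, 0.0918, 103.0], [0.3845, 0.2838, 0.0154, 0.0917, 
[... 189 characters left out ...]
 knob -1 1009 [[-0.0091, -0.17, 0.1307], [0.0118, -0.1552, 0.1498], [0.0392, -0.1397, 0.172]]
yaw 0.0861105341733244
[([-0.05, 0.1], 183), ([-0.05, 0.11], 146), ([-0.04, 0.11], 117), ([-0.04, 0.12], 260), ([-0.03, 0.13], 247), ([-0.03, 0.14], 185), ([-0.02, 0.14], 186), ([-0.02, 0.15], 190), ([-0.01, 0.13], 46), ([-0.01, 0.14], 179), ([-0.0, 0.1], 48), ([0.0, 0.11], 47), ([0.0, 0.12], 48), ([0.0, 0.13], 143), ([-0.0, 0.14], 49), ([0.01, 0.1], 99), ([0.01, 0.11], 50), ([0.01, 0.12], 79), ([0.01, 0.13], 127), ([0.02, 0.11], 139), ([0.02, 0.12], 211), ([0.03, 0.11], 71), ([0.03, 0.12], 115), ([0.05, 0.15], 210), ([0.06, 0.15], 289), ([0.07, 0.14], 219), ([0.07, 0.15], 170), ([0.08, 0.15], 161)]
```

```bash
cat >> h.py <<'E'
C=np.array([.537,-.020]);YAW=.086
def m2w(x,y): 
    c,s=np.cos(YAW),np.sin(YAW);return np.array([C[0]+c*x-s*y,C[1]+s*x+c*y])
def w2m(p):
    c,s=np.cos(YAW),np.sin(YAW);d=np.array(p[:2])-C;return np.array([c*d[0]+s*d[1],-s*d[0]+c*d[1]])
def go(x,y,z,yang=None):
    """world target for TCP; yang = desired world angle of tool y (mod pi)"""
    s=r.observe();M=R.from_quat(s['ee_rot']).as_matrix();a=np.arctan2(M[1,1],M[0,1])
    D=M.T@(np.array([x,y,z])-s['tcp_pos']);t=0
    if yang is not None: t=-((yang-a+np.pi/2)%np.pi-np.pi/2)
    c,sn=np.cos(t),np.sin(t);D2=[c*D[0]+sn*D[1],-sn*D[0]+c*D[1],D[2]]
    print('shift now',np.round(D,4),'turn',round(t,3),'shift after turn',np.round(D2,4))
E
python3 - <<'E'
from h import *
w=m2w(-.0585,-.260);print(w);go(w[0],w[1],.24,YAW)
w=m2w(-.02,.1);go(w[0],w[1],.30,YAW)
E
```

```text
[ 0.50104865 -0.28406391]
shift now [-5.723e-01 -6.896e-01 -4.000e-04] turn 1.082 shift after turn [-8.776e-01  1.815e-01 -4.000e-04]
shift now [-0.4373 -0.3538 -0.061 ] turn 1.082 shift after turn [-0.5176  0.22   -0.061 ]
```

Call:
drive_tool --series '[[[0, 0, -0.01], 0.18, 1], [[0, 0, -0.01], 0.18, 1], [[0, 0, -0.01], 0.18, 1], [[0, 0, -0.01], 0.18, 1], [[0, 0, -0.01], 0.18, 1], [[0, 0, -0.01], 0.182, 1], [[0, 0, 0], 0, 1], [[0, 0, 0], 0, 1], [[0, 0, 0], 0, 1], [[0, 0, 0], 0, 1]]' --newtons 30

```text
time: 1.4
tcp_pos: [0.245, 0.5749, 0.2989]
ee_rot: [0.676, 0.737, -0.0, 0.0]
ft_force: [-0.7, 1.0, -0.2]
gripper_width: 0.0853
gripper_force: 0.0
```

Run:
```python
from h import *
st()
w=m2w(-.02,.1);go(w[0],w[1],.30,YAW)
```

```text
t 1.4 tcp [0.245  0.5749 0.2989] rot [[-0.087, 0.996, -0.0], [0.996, 0.087, -0.001], [-0.001, -0.0, -1.0]] F [-0.7  1.  -0.2] w 0.0853 q [-1.35  0.37  0.19  1.27 -0.07  1.51 -1.08]
shift now [-0.518   0.2193 -0.0009] turn 0.001 shift after turn [-0.5177  0.2199 -0.0009]
```

Call:
drive_tool --series '[[[-0.048, 0.03, 0], 0, 1], [[-0.048, 0.03, 0], 0, 1], [[-0.048, 0.03, 0], 0, 1], [[-0.048, 0.03, 0], 0, 1], [[-0.054, 0.02, 0], 0, 1], [[-0.054, 0.02, 0], 0, 1], [[-0.054, 0.02, 0], 0, 1], [[-0.054, 0.02, 0], 0, 1], [[-0.055, 0.01, 0], 0, 1], [[-0.055, 0.01, 0], 0, 1]]'

```text
time: 2.65
tcp_pos: [0.5089, 0.076, 0.2994]
ee_rot: [0.676, 0.737, 0.0, 0.0]
ft_force: [0.4, 0.8, 0.3]
gripper_width: 0.0856
gripper_force: 0.0
```

Call:
drive_tool --series '[[[-0.05, -0.005, 0], 0, 1], [[-0.05, -0.006, 0], 0, 1], [[-0.05, -0.006, 0], 0, 1], [[-0.05, -0.006, 0], 0, 1], [[-0.05, -0.006, 0], 0, 1], [[-0.05, -0.006, 0], 0, 1], [[-0.05, -0.006, 0], 0, 1], [[0, 0, 0.03], 0, 1], [[0, 0, 0.03], 0, 1], [[0, 0, 0], 0, 1]]'

```text
time: 3.9
tcp_pos: [0.4968, -0.2736, 0.2373]
ee_rot: [0.676, 0.737, -0.001, -0.002]
ft_force: [0.7, -0.4, 0.3]
gripper_width: 0.0854
gripper_force: 0.0
```

Run:
```python
from h import *
st()
w=m2w(-.0585,-.260);go(w[0],w[1],.152,YAW)
d=cap('wrist','w1')
```

```text
t 3.9 tcp [ 0.4968 -0.2736  0.2373] rot [[-0.086, 0.996, -0.004], [0.996, 0.086, 0.002], [0.002, -0.004, -1.0]] F [ 0.7 -0.4  0.3] w 0.0854 q [-0.18  0.33  0.81  1.56 -0.24  1.36  0.73]
shift now [-0.011   0.0037  0.0852] turn 0.001 shift after turn [-0.011   0.0037  0.0852]
```

View pics/w1.png

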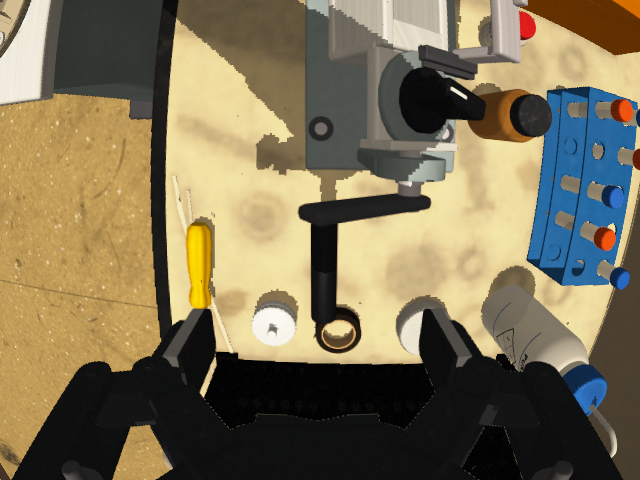

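The pin runs from (322,220) to (322,318), centred between the fingers at (195,345) and (440,345). The arm of the crank is at its top.

Run:
```python
from h import *
d=dict(np.load('pics/w1.npz'));P=cloud(d,'wrist');g=d['frame'].astype(int)
m=np.zeros((480,640),bool);m[225:322,295:345]=1;m&=(g.max(-1)<70)&(P[...,2]>.12)
q=P[m];L=np.array([w2m(p) for p in q]);print(m.sum(),np.percentile(L,[1,50,99],axis=0).round(4).tolist(),np.percentile(q[:,2],[1,50,90,99]).round(4))
# top-line: highest points
k=q[:,2]>np.percentile(q[:,2],80);print(L[k].mean(0),q[k,2].mean())
```

```text
2447 [[-0.0669, -0.285], [-0.0596, -0.2528], [-0.0519, -0.2247]] [0.1643 0.1705 0.1718 0.1726]
[-0.0593653  -0.25182314] 0.17194792729972608
```

Call:
drive_tool --series '[[[-0.006, 0.002, 0.03], 0, 1], [[-0.006, 0.001, 0.03], 0, 1], [[0, 0, 0.024], 0, 1], [[0, 0, 0], 0, -1], [[0, 0, 0], 0, -1], [[0, 0, 0], 0, -1], [[0, 0, 0], 0, -1], [[0, 0, 0], 0, -1], [[0, 0, 0], 0, -1], [[0, 0, 0], 0, -1]]' --newtons 30

```text
time: 5.2
tcp_pos: [0.5015, -0.2865, 0.1562]
ee_rot: [0.676, 0.737, 0.0, -0.0]
ft_force: [-3.9, 1.4, 6.0]
gripper_width: 0.0151
gripper_force: 29.4
```

Run:
```python
from h import *
s=st();print(w2m(s['tcp_pos']))
```

```text
t 5.2 tcp [ 0.5015 -0.2865  0.1562] rot [[-0.086, 0.996, 0.0], [0.996, 0.086, 0.0], [0.0, 0.0, -1.0]] F [-3.9  1.4  6. ] w 0.0151 q [-0.13  0.41  0.78  1.65 -0.31  1.2   0.8 ]
[-0.05823588 -0.26242621]
```

Call:
drive_tool --series '[[[0, -0.005, 0.009], 0, -1], [[0, -0.003, 0.01], 0, -1], [[0, -0.002, 0.01], 0, -1], [[0, -0.001, 0.01], 0, -1], [[0, 0, 0.004], 0, -1], [[0, 0, 0], 0, -1], [[0, 0, 0], 0, -1], [[0, 0, 0], 0, -1], [[0, 0, 0], 0, -1], [[0, 0, 0], 0, -1]]'

```text
time: 6.45
tcp_pos: [0.4905, -0.2874, 0.1138]
ee_rot: [0.676, 0.737, 0.0, -0.0]
ft_force: [-7.6, 3.4, 12.9]
gripper_width: 0.0151
gripper_force: 33.1
```

Run:
```python
from h import *
s=st();print(w2m(s['tcp_pos']))
```

```text
t 6.45 tcp [ 0.4905 -0.2874  0.1138] rot [[-0.085, 0.996, 0.0], [0.996, 0.085, 0.001], [0.0, 0.0, -1.0]] F [-7.6  3.4 12.9] w 0.0151 q [-0.12  0.44  0.76  1.72 -0.33  1.11  0.83]
[-0.06929126 -0.26244565]
```

Call:
drive_tool --series '[[[0, 0, 0.003], 0, -1], [[0, 0, 0], 0, -1], [[0, 0, 0], 0, -1], [[0, 0, -0.003], 0, 0], [[0, 0, 0], 0, 0], [[0, 0, 0], 0, 0.2], [[0, 0, -0.03], 0, 0.2], [[0, 0, -0.06], 0, 0.2], [[0, 0, -0.06], 0, 0.2], [[0.02, 0, 0], 0, 0.2]]'

```text
time: 7.7
tcp_pos: [0.4904, -0.2701, 0.2671]
ee_rot: [0.677, 0.736, 0.001, 0.004]
ft_force: [0.1, 1.2, -0.6]
gripper_width: 0.0512
gripper_force: 0.0
```

```bash
python3 - <<'E'
from h import *
st()
T=cap('top','top1');S=cap('side','side1');
for nm,d in(('top',T),('side',S)):
    P=cloud(d,nm);g=d['frame'].astype(int);L=P.copy();L[...,:2]=w2m(np.moveaxis(P,-1,0).reshape(3,-1)[:2]) .T.reshape(480,640,2) if 0 else P[...,:2]
    c,s=np.cos(YAW),np.sin(YAW);D=P[...,:2]-C;L[...,0]=c*D[...,0]+s*D[...,1];L[...,1]=-s*D[...,0]+c*D[...,1]
    print(nm,np.round(whites(d,nm),4).tolist() if 'whites' in globals() else '')
    m=(g.max(-1)<60)&(L[...,1]<-.235)&(L[...,1]>-.3)&(abs(L[...,0])<.1)&(P[...,2]>.08)&(P[...,2]<.15);q=L[m];print(' pin',m.sum(),np.percentile(q,[2,50,98],axis=0).round(4).tolist())
    for sg in(1,-1):
        m=(g.max(-1)<60)&(abs(L[...,1]-sg*.15)<.03)&(abs(L[...,0])<.06)&(P[...,2]>.08);q=L[m];z=q[:,2].max();t=q[q[:,2]>z-.006]
        print(' knob',sg,m.sum(),'zmax',z.round(4),np.percentile(q[:,2],[2,50,95]).round(4),'top rect',cv2.minAreaRect(t[:,:2].astype(np.float32)),len(t))
    m=(abs(L[...,1])<.13)&(abs(L[...,0])<.15)&(P[...,2]>.16)&(P[...,2]<.2)
    q=L[m];print(' bar',np.percentile(q,[1,50,99],axis=0).round(4).tolist(),cv2.minAreaRect(q[:,:2].astype(np.float32)))
    m=(abs(L[...,1])<.12)&(abs(L[...,0])<.04)&(P[...,2]>.124)&(P[...,2]<.14)
    q=L[m];print(' walls',m.sum(),np.percentile(q,[1,50,99],axis=0).round(4).tolist(),cv2.minAreaRect(q[:,:2].astype(np.float32)))
    h=P[abs(P[...,2])<.003]
E
python3 - <<'E'
import cv2
a=cv2.imread('pics/top1.png')[160:345,180:540];cv2.imwrite('pics/c2.png',cv2.resize(a,None,fx=2.2,fy=2.2,interpolation=cv2.INTER_CUBIC))
E
```

```text
t 7.7 tcp [ 0.4904 -0.2701  0.2671] rot [[-0.083, 0.997, 0.007], [0.997, 0.083, -0.004], [-0.005, 0.007, -1.0]] F [ 0.1  1.2 -0.6] w 0.0512 q [-0.21  0.28  0.82  1.54 -0.21  1.4   0.71]
top Traceback (most recent call last):
  File "<stdin>", line 8, in <module>
    return _quantile_unchecked(
        a, q, axis, out, overwrite_input, method, keepdims, weights)
    return _ureduce(a,
                    func=_quantile_ureduce_func,
    ...<5 lines>...
                    overwrite_input=overwrite_input,
                    method=method)
    r = func(a, **kwargs)
    result = _quantile(arr,
                       quantiles=q,
    ...<2 lines>...
                       out=out,
                       weights=wgt)
    slices_having_nans = np.isnan(arr[-1, ...])
                                  ~~~^^^^^^^^^
IndexError: index -1 is out of bounds for axis 0 with size 0
```

View pics/c2.png

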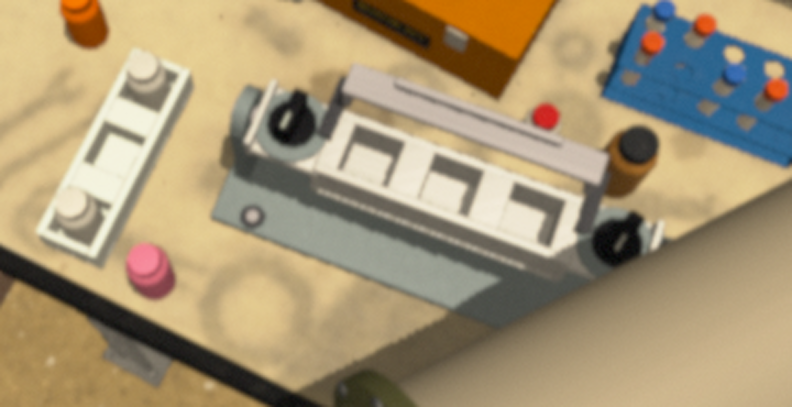

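The carrier is upright. In the crop the pockets are at (370,165), (450,190) and (527,215), and the knobs at (295,118) and (617,242). The arm hides only the crank end.

```bash
cat >> loc.py <<'E'
def loc(P):
    L=P.copy();c,s=np.cos(YAW),np.sin(YAW);D=P[...,:2]-C;L[...,0]=c*D[...,0]+s*D[...,1];L[...,1]=-s*D[...,0]+c*D[...,1];return L
def scene(nm,d):
    P=cloud(d,nm);g=d['frame'].astype(int);L=loc(P);f=lambda q:np.percentile(q,[1,50,99],axis=0).round(4).tolist() if len(q) else None
    rr=lambda q:tuple(np.round(np.hstack([*map(np.ravel,cv2.minAreaRect(q[:,:2].astype(np.float32)))]),4)) if len(q) else None
    print(nm,np.round(whites(d,nm),4).tolist())
    print(' pin',f(L[(g.max(-1)<60)&(L[...,1]<-.235)&(L[...,1]>-.3)&(abs(L[...,0])<.1)&(P[...,2]>.08)&(P[...,2]<.15)]))
    for sg in(1,-1):
        q=L[(g.max(-1)<60)&(abs(L[...,1]-sg*.15)<.03)&(abs(L[...,0])<.06)&(P[...,2]>.12)&(P[...,2]<.2)]
        if len(q)<10: continue
        z=np.percentile(q[:,2],99);t=q[q[:,2]>z-.008]
        print(' knob',sg,f(q),'top rect',z.round(4),rr(t),len(t))
    print(' bar',rr(L[(abs(L[...,1])<.13)&(L[...,0]>-.03)&(L[...,0]<.15)&(P[...,2]>.16)&(P[...,2]<.19)&(g.max(-1)>80)]))
    q=L[(abs(L[...,1])<.12)&(abs(L[...,0])<.04)&(P[...,2]>.126)&(P[...,2]<.14)];print(' walls',f(q),rr(q))
E
python3 - <<'E'
from loc import *
for n in('top','side'): scene(n,dict(np.load(f'pics/{n}1.npz')))
E
```

```text
top [[0.5293, 0.291, 0.0161, 0.0929, 152.0], [0.3822, 0.2816, 0.0156, 0.0927, 170.0]]
 pin None
 knob 1 [[-0.0231, 0.1292, 0.1367], [-0.0031, 0.1427, 0.1471], [0.0148, 0.1664, 0.1727]] top rect 0.1727 (np.float64(-0.0029), np.float64(0.148), np.float64(0.0146), np.float64(0.0388), np.float64(83.9598)) 102
 knob -1 [[-0.0228, -0.1695, 0.1359], [-0.0044, -0.1476, 0.1431], [0.0164, -0.1316, 0.1734]] top rect 0.1734 (np.float64(-0.0035), np.float64(-0.1513), np.float64(0.0138), np.float64(0.0397), np.float64(75.6698)) 133
 bar (np.float64(0.0417), np.float64(-0.0021), np.float64(0.2327), np.float64(0.0317), np.float64(89.7361))
 walls [[-0.0336, -0.1183, 0.1265], [-0.0027, -0.002, 0.1312], [0.0312, 0.1183, 0.1393]] (np.float64(0.0026), np.float64(0.0), np.float64(0.0744), np.float64(0.2399), np.float64(0.0707))
side []
 pin [[-0.076, -0.2798, 0.1248], [-0.0687, -0.2582, 0.1308], [-0.0608, -0.2354, 0.1338]]
 knob -1 [[-0.0112, -0.1711, 0.1279], [0.0082, -0.1598, 0.1404], [0.0582, -0.1222, 0.1558]] top rect 0.1558 (np.float64(0.0097), np.float64(-0.1583), np.float64(0.0019), np.float64(0.0199), np.float64(76.6406)) 52
 bar (np.float64(0.045), np.float64(-0.0401), np.float64(0.1529), np.float64(0.0303), np.float64(89.8647))
 walls [[0.0009, -0.1147, 0.1283], [0.026, -0.0507, 0.1313], [0.0333, -0.0138, 0.1396]] (np.float64(0.0161), np.float64(-0.072), np.float64(0.1231), np.float64(0.0319), np.float64(60.2791))
```

Call:
drive_tool --series '[[[0, 0, 0], -0.175, 0.4], [[0, 0, 0], -0.175, 0.4], [[0, 0, 0], -0.175, 0.4], [[0, 0, 0], -0.175, 0.4], [[0, 0, 0], -0.175, 0.4], [[0, 0, 0], -0.175, 0.4], [[0, 0, 0], -0.175, 0.4], [[0, 0, 0], -0.175, 0.4], [[0, 0, 0], -0.17, 0.4], [[0, 0, 0], 0, 0.4]]'

```text
time: 9.05
tcp_pos: [0.4888, -0.2674, 0.2611]
ee_rot: [-0.042, 0.999, 0.0, -0.001]
ft_force: [0.4, 0.4, -0.3]
gripper_width: 0.06
gripper_force: 0.0
```

Call:
drive_tool --series '[[[-0.009, 0.0555, 0], 0, 0.4], [[-0.009, 0.0555, 0], 0, 0.4], [[-0.009, 0.0555, 0], 0, 0.4], [[-0.009, 0.0555, 0], 0, 0.4], [[-0.009, 0.0555, 0], 0, 0.4], [[-0.009, 0.0555, 0], 0, 0.4], [[-0.009, 0.0555, 0], 0, 0.4], [[-0.009, 0.0555, 0], 0, 0.4], [[-0.009, 0.0555, 0], 0, 0.4], [[-0.009, 0.0555, 0], 0, 0.4]]'

```text
time: 10.3
tcp_pos: [0.5316, 0.295, 0.2615]
ee_rot: [-0.04, 0.999, -0.0, -0.001]
ft_force: [1.3, 0.2, 0.3]
gripper_width: 0.0597
gripper_force: 0.0
```

Run:
```python
from loc import *
st()
for n in('wrist','top'):
    d=cap(n,n+'2');print(n,np.round(whites(d,n),4).tolist())
b=whites(d,n)
```

```text
t 10.3 tcp [0.5316 0.295  0.2615] rot [[-0.997, -0.08, -0.001], [-0.08, 0.997, -0.001], [0.001, -0.0, -1.0]] F [1.3 0.2 0.3] w 0.0597 q [-0.71  0.34  0.21  1.39 -0.07  1.42  1.14]
wrist [[0.3823, 0.2851, 0.015, 0.093, 887.0], [0.5299, 0.2929, 0.0153, 0.0926, 913.0]]
top [[0.5296, 0.2903, 0.0156, 0.0924, 138.0], [0.3811, 0.2824, 0.0151, 0.092, 124.0]]
```

View pics/wrist2.png

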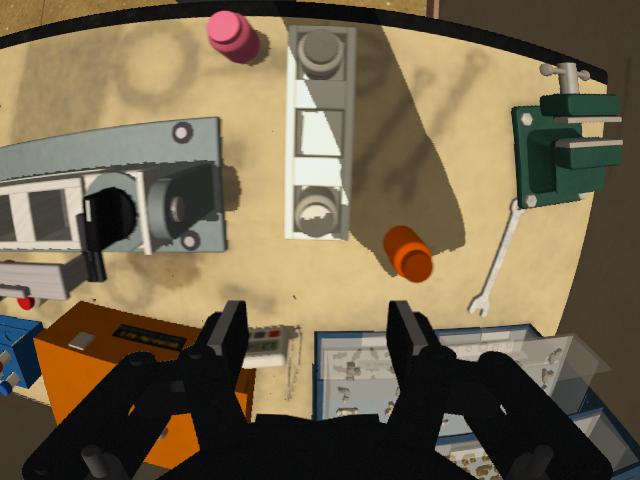

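The wrist view shows the far bottle at (320,213), the near one at (321,52), and the orange one at (410,253), well to the right of the fingers.

Call:
drive_tool --series '[[[0.001, -0.001, 0.06], 0, 0.4], [[0.001, -0.001, 0.06], 0, 0.4], [[0, -0.001, 0.05], 0, 0.4], [[0, 0, 0.025], 0, 0.4], [[0, 0, 0.008], 0, 0.4], [[0, 0, 0], 0, -1], [[0, 0, 0], 0, -1], [[0, 0, 0], 0, -1], [[0, 0, 0], 0, -1], [[0, 0, 0], 0, -1]]' --newtons 30

```text
time: 11.65
tcp_pos: [0.5302, 0.2905, 0.0598]
ee_rot: [-0.043, 0.999, 0.0, 0.0]
ft_force: [0.1, -0.1, 2.7]
gripper_width: 0.0384
gripper_force: 31.0
```

Run:
```python
from h import *
s=st()
w=m2w(-.001,.074);print(w);go(w[0],w[1],.27,YAW+np.pi/2)
```

```text
t 11.65 tcp [0.5302 0.2905 0.0598] rot [[-0.996, -0.085, 0.001], [-0.085, 0.996, 0.001], [-0.001, 0.0, -1.0]] F [ 0.1 -0.1  2.7] w 0.0384 q [-0.69  0.49  0.18  1.65 -0.1   1.01  1.18]
[0.52964754 0.05364062]
shift now [ 0.0205 -0.2359 -0.2103] turn -0.001 shift after turn [ 0.0207 -0.2359 -0.2103]
```

Call:
drive_tool --series '[[[0, 0, -0.03], 0, -1], [[0, 0, -0.06], 0, -1], [[0, 0, -0.06], 0, -1], [[0, 0, -0.06], 0, -1], [[0.005, -0.055, 0], 0, -1], [[0.005, -0.055, 0], 0, -1], [[0.005, -0.055, 0], 0, -1], [[0.003, -0.045, 0], 0, -1], [[0.002, -0.025, 0], 0, -1], [[0, 0, 0], 0, -1]]'

```text
time: 12.9
tcp_pos: [0.53, 0.0518, 0.2697]
ee_rot: [-0.04, 0.999, -0.0, 0.0]
ft_force: [-0.2, 0.7, -0.7]
gripper_width: 0.0385
gripper_force: 30.8
```

Run:
```python
from loc import *
s=st();print(w2m(s['tcp_pos']))
d=cap('wrist','w3');P=cloud(d,'wrist')
L=loc(P);q=L[(abs(L[...,1])<.12)&(abs(L[...,0])<.04)&(P[...,2]>.127)&(P[...,2]<.137)];print(np.percentile(q,[1,50,99],axis=0))
```

```text
t 12.9 tcp [0.53   0.0518 0.2697] rot [[-0.997, -0.08, 0.001], [-0.08, 0.997, -0.0], [-0.0, -0.0, -1.0]] F [-0.2  0.7 -0.7] w 0.0385 q [-0.45  0.17  0.34  1.59 -0.06  1.39  1.54]
[-0.0008108   0.07211552]
[[-0.0325328  -0.11474156  0.12766366]
 [-0.00723504  0.00746497  0.13235127]
 [ 0.03007449  0.11715229  0.13461743]]
```

View pics/w3.png

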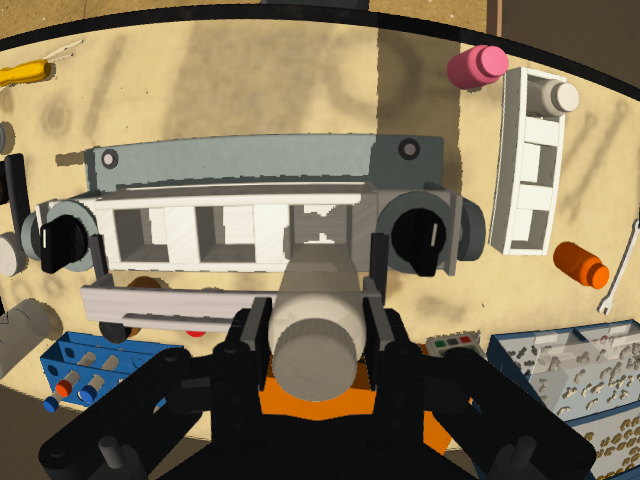

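The bottle is held upright at (320,340) in front of pocket 0, which spans columns 290–352. The bar is clear at (160,305).

Run:
```python
from loc import *
for n in('w3','wrist2','top1'):
    d=dict(np.load(f'pics/{n}.npz'));k='top' if n=='top1' else 'wrist'
    P=cloud(d,k);L=loc(P);z=P[...,2];t=(z>.127)&(z<.137)
    b=t&(L[...,0]>-.018)&(L[...,0]<.0)
    for yc in(.074,0,-.074):
        q=L[b&(abs(L[...,1]-yc)<.037)][:,1]-yc
        lo=q[q<0];hi=q[q>0]
        b2=t&(abs(L[...,1]-yc)<.015);x=L[b2&(abs(L[...,0])<.045)][:,0]
        print(n,yc,np.percentile(lo,[97]) if len(lo) else None,np.percentile(hi,[3]) if len(hi) else None,'x',np.percentile(x[x<0],[3,97]) if (x<0).any() else None,np.percentile(x[x>0],[3,97]) if (x>0).any() else None)
```

```text
w3 0.074 [-0.02213621] [0.02457671] x [-0.03248501 -0.02391069] None
w3 0 [-0.02187412] [0.02384104] x [-0.03257819 -0.02419145] [0.0219933  0.03078407]
w3 -0.074 [-0.02314586] [0.02395] x [-0.03256774 -0.02356839] [0.02192338 0.03005198]
wrist2 0.074 [-0.02150967] [0.02551005] x [-0.032341   -0.02373434] [0.02226177 0.03048891]
wrist2 0 None [0.0246781] x [-0.03273949 -0.02437409] [0.02199348 0.02958624]
wrist2 -0.074 None None x None None
top1 0.074 [-0.02514403] [0.02235181] x [-0.033122   -0.02491561] [0.02060083 0.03034262]
top1 0 [-0.02531864] [0.02149163] x [-0.03304867 -0.02505587] [0.02083816 0.03007455]
top1 -0.074 [-0.02596022] [0.02167014] x [-0.03360568 -0.02444262] [0.02120824 0.02993812]
```

Call:
drive_tool --series '[[[0, 0.003, 0.03], 0, -1], [[0, 0, 0.03], 0, -1], [[0, 0, 0.025], 0, -1], [[0, 0, 0.02], 0, -1], [[0, 0, 0.015], 0, -1], [[0, 0, 0.0055], 0, -1], [[0, 0, 0], 0, -1], [[0, 0, 0], 0, -1], [[0, 0, 0], 0, -1], [[0, 0, 0], 0, -1]]'

```text
time: 14.2
tcp_pos: [0.5354, 0.0579, 0.1472]
ee_rot: [-0.043, 0.999, -0.0, 0.006]
ft_force: [13.9, -4.7, 5.6]
gripper_width: 0.0383
gripper_force: 49.4
```

Run:
```python
from h import *
s=st();print(w2m(s['tcp_pos']))
```

```text
t 14.2 tcp [0.5354 0.0579 0.1472] rot [[-0.996, -0.086, 0.013], [-0.086, 0.996, -0.0], [-0.013, -0.001, -1.0]] F [13.9 -4.7  5.6] w 0.0383 q [-0.44  0.26  0.33  1.76 -0.09  1.12  1.57]
[0.00506427 0.07779517]
```

Run:
```python
from h import *
d=cap('wrist','w4');e=cap('side','s4')
a=d['frame'][120:480,120:520];b=cv2.resize(e['frame'][180:430,250:430],None,fx=1.44,fy=1.44,interpolation=cv2.INTER_CUBIC)
cv2.imwrite('pics/c4.png',np.hstack([a,b])[:,:,::-1])
```

View pics/c4.png

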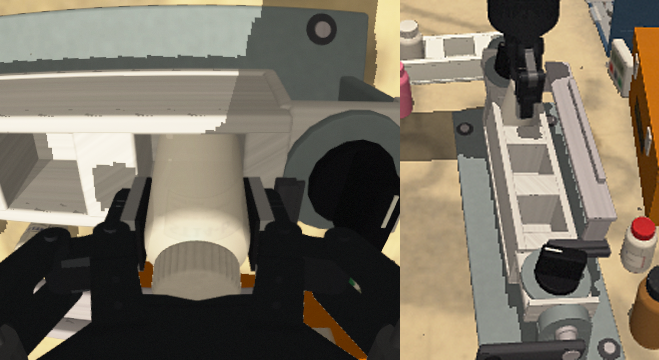

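The bottle is down in the pocket between the fingers, with its cap at (195,265). It may be leaning on the near wall, so I'll measure the bottle in the hand.

Run:
```python
from loc import *
for n,z0,tcp in(('w3',.2697,[.53,.0518]),('w4',.1472,[.5354,.0579])):
    d=dict(np.load(f'pics/{n}.npz'));P=cloud(d,'wrist');L=loc(P);t=w2m(tcp);hsv=cv2.cvtColor(d['frame'],cv2.COLOR_RGB2HSV)
    A=np.stack([L[...,0]-t[0],L[...,1]-t[1],P[...,2]-z0],-1);m=(np.hypot(A[...,0],A[...,1])<.035)&(abs(A[...,1])<.0175)&np.isfinite(A[...,0])&(hsv[...,1]<80)
    z=A[m][:,2]
    h=np.histogram(z,np.arange(-.1,.06,.005));print(n,[(round(b,3),int(k)) for k,b in zip(*h) if k])
    for lo,hi in((-.05,-.045),(-.035,-.03),(-.02,-.015),(-.01,-.005),(0,.005),(.008,.013),(.02,.024),(.024,.028),(.028,.034)):
        q=A[m&(A[...,2]>lo)&(A[...,2]<hi)]
        if len(q)>20: print(lo,len(q),np.percentile(q,[1,50,99],axis=0).round(4).tolist()[0:3:2])
```

```text
w3 [(np.float64(-0.055), 5), (np.float64(-0.05), 170), (np.float64(-0.045), 189), (np.float64(-0.04), 205), (np.float64(-0.035), 239), (np.float64(-0.03), 233), (np.float64(-0.025), 270), (np.float64(-0.02), 273), (np.float64(-0.015), 326), (np.float64(-0.01), 347), (np.float64(-0.005), 380), (np.float64(0.0), 428), (np.float64(0.005), 582), (np.float64(0.01), 1519), (np.float64(0.015), 1035), (np.float64(0.02), 535), (np.float64(0.025), 618), (np.float64(0.03), 4400), (np.float64(0.05), 2)]
-0.05 170 [[-0.0203, -0.0155, -0.0499], [-0.0095, 0.0168, -0.0451]]
-0.035 239 [[-0.0203, -0.0154, -0.0349], [-0.0103, 0.0172, -0.03]]
-0.02 273 [[-0.0202, -0.0159, -0.0199], [-0.0098, 0.0171, -0.0151]]
-0.01 347 [[-0.0202, -0.0165, -0.01], [-0.0096, 0.017, -0.0051]]
0 428 [[-0.02, -0.0167, 0.0], [-0.01, 0.0171, 0.005]]
0.008 922 [[-0.0198, -0.0173, 0.008], [-0.0054, 0.0172, 0.013]]
0.02 429 [[-0.0149, -0.014, 0.02], [-0.0032, 0.0143, 0.024]]
0.024 437 [[-0.0146, -0.0141, 0.024], [-0.0029, 0.0138, 0.028]]
0.028 4685 [[-0.0143, -0.014, 0.0283], [0.0126, 0.013, 0.0334]]
w4 [(np.float64(-0.035), 4),
[... 189 characters left out ...]
oat64(0.005), 751), (np.float64(0.01), 821), (np.float64(0.015), 889), (np.float64(0.02), 1002), (np.float64(0.025), 1745), (np.float64(0.03), 2164), (np.float64(0.035), 945), (np.float64(0.04), 1195), (np.float64(0.045), 2165), (np.float64(0.05), 2)]
-0.02 231 [[-0.026, -0.0172, -0.0199], [-0.0165, 0.0173, -0.015]]
-0.01 775 [[-0.0345, -0.0169, -0.01], [-0.0145, 0.017, -0.0051]]
0 709 [[-0.0235, -0.0169, 0.0001], [-0.0118, 0.0173, 0.005]]
0.008 810 [[-0.0211, -0.0169, 0.0081], [-0.0098, 0.0172, 0.0129]]
0.02 798 [[-0.018, -0.0171, 0.02], [-0.0066, 0.0171, 0.024]]
0.024 1068 [[-0.0171, -0.0172, 0.0241], [0.0096, 0.0173, 0.028]]
0.028 2942 [[-0.0152, -0.0163, 0.0281], [0.005, 0.0169, 0.0339]]
```

The bottle is partly inserted, tilted about 0.25 rad, and has slid up 15 mm in the grip. Its base is inside the pocket, so I'll release it gently and let it drop in.

Call:
drive_tool --series '[[[0, 0, 0], 0, 0.05], [[0, 0, 0], 0, 0.05], [[0, 0, 0], 0, 0.1], [[0, 0, 0], 0, 0.15], [[0, 0, 0], 0, 0.2], [[0, 0, 0], 0, 0.2], [[0, 0, 0], 0, 0.2], [[0, 0, 0], 0, 0.2], [[0, 0, 0], 0, 0.2], [[0, 0, 0], 0, 0.2]]'

```text
time: 15.55
tcp_pos: [0.5298, 0.0575, 0.1438]
ee_rot: [-0.043, 0.999, -0.0, 0.0]
ft_force: [0.3, 0.6, 0.4]
gripper_width: 0.0513
gripper_force: 0.0
```

```bash
cat >> loc.py <<'E'
def caps(d,nm):
    P=cloud(d,nm);L=loc(P);hsv=cv2.cvtColor(d['frame'],cv2.COLOR_RGB2HSV)
    for yc in(.074,-.074):
        m=(abs(L[...,0])<.04)&(abs(L[...,1]-yc)<.03)&(P[...,2]>.14)&(P[...,2]<.22)&(hsv[...,1]<80)&(hsv[...,2]>80)
        q=L[m]
        if len(q)<20: print('cap',yc,'none',len(q));continue
        z=np.percentile(q[:,2],98);t=q[q[:,2]>z-.006];c,rr=cv2.minEnclosingCircle(t[:,:2].astype(np.float32));print(nm,'cap',yc,'top z',z.round(4),np.round(c,4),round(rr,4),len(t))
E
python3 - <<'E'
from loc import *
s=st();print(w2m(s['tcp_pos']))
for n in('wrist','side','top'): caps(cap(n,n+'5'),n)
E
```

```text
t 15.55 tcp [0.5298 0.0575 0.1438] rot [[-0.996, -0.085, 0.0], [-0.085, 0.996, -0.0], [-0.0, -0.0, -1.0]] F [0.3 0.6 0.4] w 0.0513 q [-0.44  0.26  0.32  1.77 -0.09  1.13  1.57]
[-0.00055373  0.07779567]
wrist cap 0.074 top z 0.1718 [-0.0035  0.0688] 0.0243 1243
wrist cap -0.074 top z 0.1726 [ 0.0374 -0.0696] 0.0257 866
side cap 0.074 top z 0.1716 [0.0147 0.0744] 0.0377 53
side cap -0.074 top z 0.1725 [ 0.0375 -0.0732] 0.0293 87
cap 0.074 none 15
top cap -0.074 top z 0.174 [ 0.0375 -0.074 ] 0.03 104
```

Call:
drive_tool --series '[[[0, 0, -0.02], 0, 0.2], [[0, 0, -0.04], 0, 0.2], [[0, 0, -0.06], 0, 0.2], [[0, 0, 0], 0, 0.2], [[0, 0, 0], 0, 0.2], [[0, 0, 0], 0, 0.2], [[0, 0, 0], 0, 0.2], [[0, 0, 0], 0, 0.2], [[0, 0, 0], 0, 0.2], [[0, 0, 0], 0, 0.2]]'

```text
time: 16.95
tcp_pos: [0.5297, 0.0575, 0.2637]
ee_rot: [-0.043, 0.999, -0.0, -0.0]
ft_force: [-0.4, 0.6, 0.5]
gripper_width: 0.0512
gripper_force: 0.0
```

Run:
```python
from loc import *
s=st();print(w2m(s['tcp_pos']))
for n in('wrist','side'): 
    d=cap(n,n+'6');caps(d,n)
    if n=='wrist': a=d['frame'][120:480,120:520]
    else:
        b=cv2.resize(d['frame'][180:430,250:430],None,fx=1.44,fy=1.44,interpolation=cv2.INTER_CUBIC)
cv2.imwrite('pics/c6.png',np.hstack([a,b])[:,:,::-1])
```

```text
t 16.95 tcp [0.5297 0.0575 0.2637] rot [[-0.996, -0.085, -0.0], [-0.085, 0.996, -0.0], [0.0, -0.0, -1.0]] F [-0.4  0.6  0.5] w 0.0512 q [-0.46  0.17  0.34  1.6  -0.06  1.38  1.54]
[-0.00062071  0.07781414]
wrist cap 0.074 top z 0.1724 [0.025  0.0742] 0.0332 961
wrist cap -0.074 top z 0.1729 [ 0.037  -0.0741] 0.03 569
side cap 0.074 top z 0.1711 [0.0256 0.0729] 0.0322 84
side cap -0.074 top z 0.1727 [ 0.0375 -0.0736] 0.0292 89
```

View pics/c6.png

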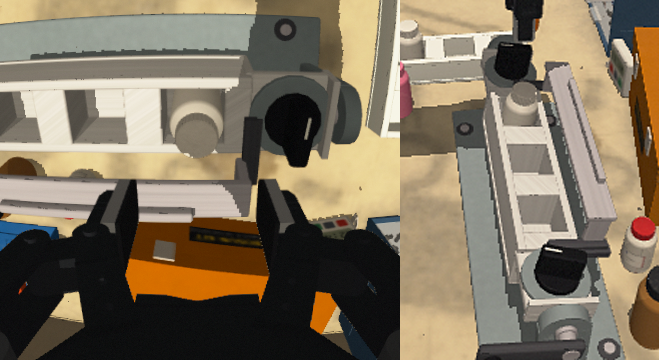

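The bottle now stands upright in pocket 0, with its cap at (195,138). I'll check its height and find the second bottle.

```bash
sed -i "s/m=(abs(L\[...,0\])<.04)&(abs(L\[...,1\]-yc)<.03)&(P\[...,2\]>.14)/m=(abs(L[...,0])<.02)\&(abs(L[...,1]-yc)<.025)\&(P[...,2]>.14)/" loc.py
python3 - <<'E'
from loc import *
for n in('wrist','side'): 
    d=dict(np.load(f'pics/{n}6.npz'));caps(d,n);print(np.round(whites(d,n),4).tolist())
d=cap('top','top6');caps(d,'top');b=np.round(whites(d,'top'),4).tolist();print(b)
go(b[0][0]+.001,b[0][1]+.0015,.264,YAW+np.pi/2)
E
```

```text
wrist cap 0.074 top z 0.167 [0.0057 0.0779] 0.0154 1399
cap -0.074 none 0
[[0.3817, 0.284, 0.015, 0.093, 551.0]]
side cap 0.074 top z 0.1658 [0.0076 0.077 ] 0.015 169
cap -0.074 none 0
[[0.3852, 0.284, 0.0156, 0.0918, 110.0]]
cap 0.074 none 14
cap -0.074 none 0
[[0.3807, 0.2824, 0.0153, 0.0925, 168.0]]
shift now [ 1.282e-01  2.382e-01 -2.000e-04] turn -0.001 shift after turn [ 1.281e-01  2.383e-01 -2.000e-04]
```

Call:
drive_tool --series '[[[0.0255, 0.0476, 0], 0, 0.3], [[0.0255, 0.0476, 0], 0, 0.3], [[0.0255, 0.0476, 0], 0, 0.4], [[0.0255, 0.0476, 0], 0, 0.4], [[0.0255, 0.0476, 0], 0, 0.4], [[0, 0, 0], 0, 0.4], [[0, 0, 0.05], 0, 0.4], [[0, 0, 0.02], 0, 0.4], [[0, 0, 0], 0, 0.4], [[0, 0, 0], 0, 0.4]]'

```text
time: 18.35
tcp_pos: [0.3833, 0.2837, 0.1949]
ee_rot: [-0.042, 0.999, 0.0, 0.001]
ft_force: [-0.1, -0.3, 0.2]
gripper_width: 0.0594
gripper_force: 0.0
```

Run:
```python
from loc import *
st();d=cap('wrist','w7');b=whites(d,'wrist');print(np.round(b,4));b=min(b,key=lambda q:abs(q[0]-.38));go(b[0],b[1],.059,YAW+np.pi/2)
e=cap('top','top7');caps(e,'top');caps(cap('side','side7'),'side')
```

```text
t 18.35 tcp [0.3833 0.2837 0.1949] rot [[-0.996, -0.084, 0.001], [-0.084, 0.996, 0.001], [-0.001, 0.001, -1.0]] F [-0.1 -0.3  0.2] w 0.0594 q [-0.79  0.09  0.09  1.83 -0.01  1.22  0.96]
[[3.816e-01 2.848e-01 1.520e-02 9.250e-02 1.420e+03]]
shift now [0.0019 0.0008 0.1362] turn -0.001 shift after turn [0.0019 0.0008 0.1362]
top cap 0.074 top z 0.167 [0.0043 0.0754] 0.0148 157
cap -0.074 none 0
side cap 0.074 top z 0.1658 [0.0084 0.0761] 0.0154 170
cap -0.074 none 0
```

Call:
drive_tool --series '[[[0.002, 0.001, 0.05], 0, 0.4], [[0, 0, 0.05], 0, 0.4], [[0, 0, 0.025], 0, 0.4], [[0, 0, 0.011], 0, 0.4], [[0, 0, 0], 0, 0.4], [[0, 0, 0], 0, -1], [[0, 0, 0], 0, -1], [[0, 0, 0], 0, -1], [[0, 0, 0], 0, -1], [[0, 0, 0], 0, -1]]' --newtons 35

```text
time: 19.75
tcp_pos: [0.3814, 0.2853, 0.0593]
ee_rot: [-0.043, 0.999, 0.001, 0.001]
ft_force: [-0.6, -1.0, 7.2]
gripper_width: 0.0383
gripper_force: 35.1
```

Call:
drive_tool --series '[[[0, 0, 0], 0, -1], [[0, 0, -0.03], 0, -1], [[0, 0, -0.06], 0, -1], [[0, 0, -0.06], 0, -1], [[0, 0, -0.06], 0, -1], [[-0.02, -0.05, 0], 0, -1], [[-0.02, -0.055, 0], 0, -1], [[-0.02, -0.055, 0], 0, -1], [[-0.02, -0.055, 0], 0, -1], [[-0.02, -0.055, 0], 0, -1]]'

```text
time: 21.0
tcp_pos: [0.5034, 0.0224, 0.2685]
ee_rot: [-0.043, 0.999, 0.0, 0.001]
ft_force: [0.6, 0.9, -0.9]
gripper_width: 0.0382
gripper_force: 35.6
```

Run:
```python
from h import *
s=st()
w=m2w(-.001,-.0735);print(w);go(w[0],w[1],.262,YAW+np.pi/2)
```

```text
t 21.0 tcp [0.5034 0.0224 0.2685] rot [[-0.996, -0.086, 0.001], [-0.086, 0.996, 0.001], [-0.001, 0.001, -1.0]] F [ 0.6  0.9 -0.9] w 0.0382 q [-0.46  0.1   0.39  1.66 -0.04  1.38  1.59]
[ 0.54231691 -0.09331426]
shift now [-0.0288 -0.1187  0.0065] turn -0.0 shift after turn [-0.0288 -0.1187  0.0065]
```

Call:
drive_tool --series '[[[-0.01, -0.05, 0], 0, -1], [[-0.01, -0.045, 0], 0, -1], [[-0.009, -0.024, 0], 0, -1], [[0, 0, 0], 0, -1], [[0, 0, 0], 0, -1], [[0, 0, 0], 0, -1], [[0, 0, 0], 0, -1], [[0, 0, 0], 0, -1], [[0, 0, 0], 0, -1], [[0, 0, 0], 0, -1]]'

```text
time: 22.25
tcp_pos: [0.542, -0.092, 0.2678]
ee_rot: [-0.043, 0.999, -0.0, -0.0]
ft_force: [-1.5, -0.4, 0.2]
gripper_width: 0.0384
gripper_force: 35.6
```

Run:
```python
from loc import *
s=st();t=w2m(s['tcp_pos']);print(t)
d=cap('wrist','w8');P=cloud(d,'wrist');L=loc(P);z=P[...,2];T=(z>.127)&(z<.137)
b=T&(L[...,0]>-.018)&(L[...,0]<.0)
for yc in(0,-.074):
    q=L[b&(abs(L[...,1]-yc)<.037)][:,1]-yc;lo=q[q<0];hi=q[q>0]
    x=L[T&(abs(L[...,1]-yc)<.02)&(abs(L[...,0])<.045)][:,0]
    print(yc,np.percentile(lo,97),np.percentile(hi,3),'x',np.percentile(x[x<0],[3,97]),np.percentile(x[x>0],[3,97]) if (x>0).any() else None)
A=np.stack([L[...,0]-t[0],L[...,1]-t[1],z-s['tcp_pos'][2]],-1);hsv=cv2.cvtColor(d['frame'],cv2.COLOR_RGB2HSV)
m=(np.hypot(A[...,0],A[...,1])<.035)&(abs(A[...,1])<.0175)&(hsv[...,1]<80)
for lo in(-.05,-.03,0):
    q=A[m&(A[...,2]>lo)&(A[...,2]<lo+.005)];print('bottle near x',lo,len(q),np.percentile(q[:,0],1))
```

```text
t 22.25 tcp [ 0.542  -0.092   0.2678] rot [[-0.996, -0.085, -0.0], [-0.085, 0.996, -0.0], [0.0, 0.0, -1.0]] F [-1.5 -0.4  0.2] w 0.0384 q [-0.3   0.22  0.49  1.55 -0.1   1.4   1.86]
[-0.0012079  -0.07213136]
0 -0.022934356323946935 0.02275447295486504 x [-0.03251879 -0.02285761] [0.02265543 0.03073061]
-0.074 -0.02356150855340298 0.0229713384659515 x [-0.03262209 -0.02267958] None
bottle near x -0.05 165 -0.019577274241282045
bottle near x -0.03 245 -0.019370134920421524
bottle near x 0 428 -0.019351765068735028
```

Call:
drive_tool --series '[[[-0.001, -0.002, 0.03], 0, -1], [[0, 0, 0.03], 0, -1], [[0, 0, 0], 0, -1], [[0, 0, 0.015], 0, -1], [[0, 0, 0.01], 0, -1], [[0, 0, 0.01], 0, -1], [[0, 0, 0.01], 0, -1], [[0, 0, 0.01], 0, -1], [[0, 0, 0.007], 0, -1], [[0, 0, 0], 0, -1]]'

```text
time: 23.55
tcp_pos: [0.5424, -0.094, 0.1449]
ee_rot: [-0.043, 0.999, 0.0, -0.001]
ft_force: [-2.0, 0.1, -2.1]
gripper_width: 0.0381
gripper_force: 35.6
```

Run:
```python
from h import *
s=st();print(w2m(s['tcp_pos']))
```

```text
t 23.55 tcp [ 0.5424 -0.094   0.1449] rot [[-0.996, -0.085, -0.002], [-0.085, 0.996, -0.0], [0.002, 0.0, -1.0]] F [-2.   0.1 -2.1] w 0.0381 q [-0.28  0.31  0.47  1.73 -0.15  1.14  1.9 ]
[-0.00095845 -0.07417543]
```

Clean insertion. I'll release, rise, then go look at both.

Call:
drive_tool --series '[[[0, 0, 0], 0, 0], [[0, 0, 0], 0, 0.1], [[0, 0, 0], 0, 0.15], [[0, 0, 0], 0, 0.15], [[0, 0, -0.02], 0, 0.15], [[0, 0, -0.05], 0, 0.15], [[0, 0, -0.05], 0, 0.15], [[0, 0.05, 0], 0, 0.15], [[0, 0.025, 0], 0, 0.15], [[0, 0, 0], 0, 0.15]]'

```text
time: 24.8
tcp_pos: [0.5368, -0.0164, 0.2658]
ee_rot: [-0.045, 0.999, 0.0, 0.0]
ft_force: [-0.4, -1.1, -0.7]
gripper_width: 0.049
gripper_force: 0.0
```

Run:
```python
from loc import *
s=st();print(w2m(s['tcp_pos']))
for n in('wrist','side','top'): caps(cap(n,n+'9'),n)
d=dict(np.load('pics/wrist9.npz'));e=dict(np.load('pics/side9.npz'))
a=d['frame'][60:420,60:580];b=cv2.resize(e['frame'][180:430,260:454],None,fx=1.44,fy=1.44,interpolation=cv2.INTER_CUBIC)
cv2.imwrite('pics/c9.png',np.hstack([a,b])[:,:,::-1])
```

```text
t 24.8 tcp [ 0.5368 -0.0164  0.2658] rot [[-0.996, -0.09, 0.0], [-0.09, 0.996, 0.001], [-0.0, 0.001, -1.0]] F [-0.4 -1.1 -0.7] w 0.049 q [-0.41  0.18  0.44  1.59 -0.08  1.39  1.7 ]
[7.75234166e-05 3.61276179e-03]
wrist cap 0.074 top z 0.1669 [0.0053 0.0773] 0.0153 1240
wrist cap -0.074 top z 0.1668 [ 0.0075 -0.0746] 0.0151 1175
side cap 0.074 top z 0.166 [0.0071 0.076 ] 0.0149 140
side cap -0.074 top z 0.1655 [ 0.0094 -0.0745] 0.015 257
cap 0.074 none 0
top cap -0.074 top z 0.1669 [ 0.0064 -0.0768] 0.015 167
```

View pics/c9.png

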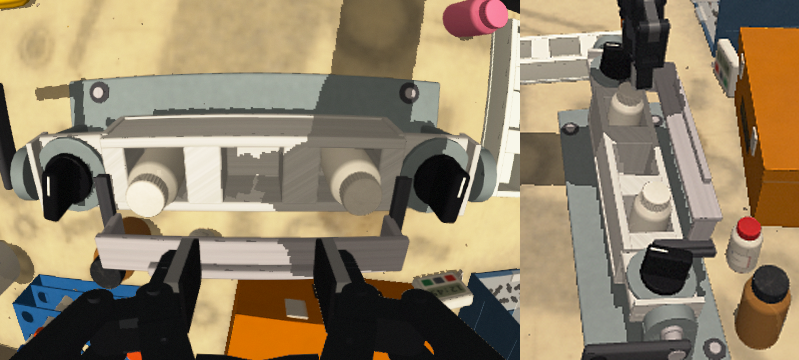

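Both bottles stand in the end pockets, with caps at (152,195) and (355,185). I'll check the carrier's level from the wall tops and the pin.

Run:
```python
from loc import *
for n,k in(('wrist9','wrist'),('w8','wrist'),('top1','top'),('side9','side')):
    d=dict(np.load(f'pics/{n}.npz'));P=cloud(d,k);L=loc(P);z=P[...,2]
    o=[]
    for a,b in((-.032,-.025),(.024,.030)):
        q=z[(L[...,0]>a)&(L[...,0]<b)&(abs(L[...,1])<.03)&(z>.12)&(z<.145)];o.append((len(q),np.median(q).round(4) if len(q) else 0))
    for s in(1,-1):
        q=z[(abs(L[...,0])<.02)&(abs(L[...,1])<.06)&(z>.07)&(z<.09)]
    g=d['frame'].max(-1);
    f=[np.median(z[(L[...,0]>a)&(L[...,0]<a+.008)&(abs(L[...,1])<.02)&(z>.07)&(z<.1)]).round(4) for a in(-.018,-.006,.008)]
    m=(g<60)&(L[...,1]<-.24)&(L[...,1]>-.285)&(abs(L[...,0]+.07)<.012)&(z>.1)&(z<.15);print(n,o,'floor',f,'pin top',np.percentile(z[m],97).round(4) if m.any() else None, loc(P)[m][:,0].mean())
    q=L[(abs(L[...,1])<.1)&(L[...,0]>.015)&(L[...,0]<.06)&(z>.165)&(z<.19)];
    if len(q): A=np.c_[q[:,0],np.ones(len(q))];
    o=[np.median(q[(q[:,0]>a)&(q[:,0]<a+.004)][:,2]).round(4) for a in(.027,.032,.037,.046,.051)];print('  bar z by x',o)
```

```text
wrist9 [(849, np.float64(0.1366)), (515, np.float64(0.1282))] floor [np.float64(0.0816), np.float64(0.0802), np.float64(0.0783)] pin top 0.1451 -0.06989540506017344
  bar z by x [np.float64(nan), np.float64(0.1684), np.float64(0.1717), np.float64(0.1703), np.float64(0.1697)]
w8 [(812, np.float64(0.1365)), (472, np.float64(0.1282))] floor [np.float64(0.0817), np.float64(0.0801), np.float64(0.0781)] pin top 0.1452 -0.06999089417387688
  bar z by x [np.float64(nan), np.float64(0.1684), np.float64(0.1718), np.float64(0.1704), np.float64(0.1698)]
top1 [(111, np.float64(0.1315)), (77, np.float64(0.1311))] floor [np.float64(nan), np.float64(0.0794), np.float64(0.079)] pin top None nan
  bar z by x [np.float64(0.1752), np.float64(0.1763), np.float64(0.1763), np.float64(0.1817), np.float64(0.1835)]
side9 [(146, np.float64(0.134)), (117, np.float64(0.1269))] floor [np.float64(nan), np.float64(nan), np.float64(nan)] pin top 0.1441 -0.06780090524044555
  bar z by x [np.float64(nan), np.float64(nan), np.float64(0.1702), np.float64(0.1699), np.float64(0.1688)]
  return _methods._mean(a, axis=axis, dtype=dtype,
  ret = ret.dtype.type(ret / rcount)
<stdin>:11: RuntimeWarning: Mean of empty slice.
```

The carrier had been tipped back about 0.15 rad when the first bottle jammed. I'll push the pin down to the stop again with closed fingertips.

Call:
drive_tool --series '[[[0.014, -0.053, 0], 0, -1], [[0.014, -0.053, 0], 0, -1], [[0.014, -0.053, 0], 0, -1], [[0.014, -0.053, 0], 0, -1], [[0.014, -0.053, 0], 0, -1], [[0, 0, 0.05], 0, -1], [[0, 0, 0.045], 0, -1], [[0, 0, 0], 0, -1], [[0, 0, 0], 0, -1], [[0, 0, 0], 0, -1]]'

```text
time: 26.2
tcp_pos: [0.4906, -0.2901, 0.1731]
ee_rot: [-0.043, 0.999, -0.001, 0.002]
ft_force: [0.7, -0.3, 0.4]
gripper_width: 0.0001
gripper_force: 0.0
```

Call:
drive_tool --series '[[[0, 0, 0.01], 0, -1], [[0, 0, 0.006], 0, -1], [[0, 0, 0.004], 0, -1], [[0, 0, 0.003], 0, -1], [[0, 0, 0.003], 0, -1], [[0, 0, 0.003], 0, -1], [[0, 0, 0], 0, -1], [[0, 0, 0], 0, -1], [[0, 0, 0], 0, -1], [[0, 0, 0], 0, -1]]'

```text
time: 27.45
tcp_pos: [0.4898, -0.2891, 0.1417]
ee_rot: [-0.043, 0.999, -0.0, 0.0]
ft_force: [0.4, 1.0, -0.4]
gripper_width: -0.0004
gripper_force: 0.1
```

Run:
```python
from h import *
s=st();print(w2m(s['tcp_pos']))
```

```text
t 27.45 tcp [ 0.4898 -0.2891  0.1417] rot [[-0.996, -0.085, 0.0], [-0.085, 0.996, -0.0], [-0.0, -0.0, -1.0]] F [ 0.4  1.  -0.4] w -0.0004 q [ 0.    0.37  0.6   1.69 -0.22  1.15  2.32]
[-0.07017701 -0.26406034]
```

Call:
drive_tool --series '[[[0, 0, 0.003], 0, -1], [[0, 0, 0.003], 0, -1], [[0, 0, 0], 0, -1], [[0, 0, 0.002], 0, -1], [[0, 0, 0], 0, -1], [[0, 0, 0], 0, -1], [[0, 0, 0], 0, -1], [[0, 0, 0], 0, -1], [[0, 0, 0], 0, -1], [[0, 0, 0], 0, -1]]'

```text
time: 28.7
tcp_pos: [0.4901, -0.2895, 0.14]
ee_rot: [-0.042, 0.999, 0.001, 0.002]
ft_force: [-21.7, 14.5, 54.2]
gripper_width: 0.0004
gripper_force: 27.3
```

```bash
cat >> loc.py <<'E'
def level(d,k):
    P=cloud(d,k);L=loc(P);z=P[...,2]
    print(k,'near/far wall z',[np.median(z[(L[...,0]>a)&(L[...,0]<b)&(abs(L[...,1])<.03)&(z>.12)&(z<.145)]).round(4) for a,b in((-.032,-.025),(.024,.030))])
E
python3 - <<'E'
from loc import *
s=st()
for n in('top','side','wrist'): 
    d=cap(n,n+'10');level(d,n)
E
```

```text
t 28.7 tcp [ 0.4901 -0.2895  0.14  ] rot [[-0.996, -0.085, 0.005], [-0.085, 0.996, 0.002], [-0.005, 0.001, -1.0]] F [-21.7  14.5  54.2] w 0.0004 q [ 0.01  0.37  0.6   1.69 -0.23  1.15  2.32]
top near/far wall z [np.float64(0.1309), np.float64(0.131)]
side near/far wall z [np.float64(nan), np.float64(nan)]
wrist near/far wall z [np.float64(nan), np.float64(nan)]
  return _methods._mean(a, axis=axis, dtype=dtype,
  ret = ret.dtype.type(ret / rcount)
```

Call:
drive_tool --series '[[[0, 0, -0.01], 0, -1], [[0, 0, -0.05], 0, -0.2], [[0, 0, -0.05], 0, -0.2], [[-0.035, 0.055, 0], 0, -0.2], [[-0.035, 0.057, 0], 0, -0.2], [[0, 0, 0], 0, -0.2], [[0, 0, 0], 0, -0.2], [[0, 0, 0], 0, -0.2], [[0, 0, 0], 0, -0.2], [[0, 0, 0], 0, -0.2]]' --newtons 30

```text
time: 30.1
tcp_pos: [0.5463, -0.1787, 0.2438]
ee_rot: [-0.042, 0.999, -0.0, 0.0]
ft_force: [-0.0, 1.0, 0.1]
gripper_width: 0.0342
gripper_force: 0.0
```

```bash
cat >> loc.py <<'E'
def knobs(d,nm):
    P=cloud(d,nm);L=loc(P);g=d['frame'].astype(int)
    for sg in(1,-1):
        m=(g.max(-1)<60)&(np.hypot(L[...,1]-sg*.15,L[...,0])<.03)&(P[...,2]>.165)&(P[...,2]<.18);q=L[m]
        if len(q)<25: continue
        c,(w,h),a=cv2.minAreaRect(q[:,:2].astype(np.float32)); a=a if w>h else a+90
        a=-np.radians((a+90)%180-90); print(nm,'knob',sg,'ctr',np.round(c,4),np.round((w,h),4),'cw angle mod pi',round(a,3),len(q),'z',q[:,2].max().round(4))
def bar(d,nm):
    P=cloud(d,nm);L=loc(P);g=d['frame'].astype(int)
    m=(abs(L[...,1])<.112)&(L[...,0]>-.02)&(L[...,0]<.09)&(P[...,2]>.168)&(P[...,2]<.19)&(g.max(-1)>80)
    q=L[m];o=[]
    for a in np.arange(-.11,.11,.02):
        t=q[(q[:,1]>a)&(q[:,1]<a+.02)]
        if len(t)>8:o.append((a+.01,np.percentile(t[:,0],4)))
    if len(o)>3:
        p=np.polyfit(*np.array(o).T,1);print(nm,'bar near edge at mid',p[1].round(4),'slope',p[0].round(4),'at +150',np.polyval(p,.15).round(4),'-150',np.polyval(p,-.15).round(4),len(o))
E
python3 - <<'E'
from loc import *
s=st();print(w2m(s['tcp_pos']))
for n in('top','side','wrist'): 
    d=cap(n,n+'11');level(d,n);knobs(d,n);bar(d,n);caps(d,n)
E
```

```text
t 30.1 tcp [ 0.5463 -0.1787  0.2438] rot [[-0.996, -0.084, 0.0], [-0.084, 0.996, -0.0], [-0.0, -0.0, -1.0]] F [-0.   1.   0.1] w 0.0342 q [-0.19  0.3   0.57  1.53 -0.16  1.36  2.05]
[-0.00436149 -0.15891552]
top near/far wall z [np.float64(0.1309), np.float64(0.1309)]
top knob 1 ctr [-0.0027  0.1477] [0.0145 0.0397] cw angle mod pi 0.091 106 z 0.1745
top bar near edge at mid 0.0298 slope -0.0324 at +150 0.0249 -150 0.0346 9
top cap 0.074 top z 0.167 [-0.0012  0.076 ] 0.0149 172
cap -0.074 none 0
side near/far wall z [np.float64(0.1308), np.float64(nan)]
side knob 1 ctr [-0.0093  0.1503] [0.0149 0.0191] cw angle mod pi 0.008 57 z 0.1718
side knob -1 ctr [ 0.001  -0.1498] [0.0146 0.0407] cw angle mod pi 0.23 308 z 0.1724
side cap 0.074 top z 0.1655 [-0.0047  0.0788] 0.0129 53
side cap -0.074 top z 0.1659 [ 0.0019 -0.0755] 0.0143 114
wrist near/far wall z [np.float64(0.1324), np.float64(0.1324)]
wrist knob -1 ctr [-0.0011 -0.1495] [0.0146 0.0417] cw angle mod pi 0.247 1412 z 0.1736
wrist bar near edge at mid 0.0282 slope 0.0046 at +150 0.0289 -150 0.0275 11
wrist cap 0.074 top z 0.1666 [0.0001 0.0767] 0.0152 731
wrist cap -0.074 top z 0.1666 [ 0.002  -0.0749] 0.0154 1468
  return _methods._mean(a, axis=axis, dtype=dtype,
  ret = ret.dtype.type(ret / rcount)
```

Call:
drive_tool --series '[[[-0.003, 0.009, 0.02], 0, -0.2], [[0, 0, 0.03], 0.12, -0.2], [[0, 0, 0.03], 0.12, -0.2], [[0, 0, 0.009], 0, -0.2], [[0, 0, 0], 0, -1], [[0, 0, 0], 0, -1], [[0, 0, 0], 0, -1], [[0, 0, 0], 0, -1], [[0, 0, 0], 0, -1], [[0, 0, 0], 0, -1]]' --newtons 30

```text
time: 31.5
tcp_pos: [0.5489, -0.1691, 0.1553]
ee_rot: [0.077, 0.997, -0.0, 0.0]
ft_force: [-1.1, -2.1, 0.9]
gripper_width: 0.0134
gripper_force: 33.5
```

```bash
cat >> h.py <<'E'
def yawk(s):
    M=R.from_quat(s['ee_rot']).as_matrix();return round(YAW+np.pi/2-np.arctan2(M[1,1],M[0,1]),3)
E
python3 - <<'E'
from h import *
s=st();print(w2m(s['tcp_pos']),'k',yawk(s))
E
```

```text
t 31.5 tcp [ 0.5489 -0.1691  0.1553] rot [[-0.988, 0.154, 0.001], [0.154, 0.988, -0.0], [-0.001, -0.0, -1.0]] F [-1.1 -2.1  0.9] w 0.0134 q [-0.21  0.36  0.58  1.66 -0.21  1.18  1.83]
[-0.00091615 -0.14955035] k 0.241
```

Call:
drive_tool --series '[[[0, 0, 0], 0.12, -1], [[0, 0, 0], 0.15, -1], [[0, 0, 0], 0.15, -1], [[0, 0, 0], 0.15, -1], [[0, 0, 0], 0.15, -1], [[0, 0, 0], 0, -1], [[0, 0, 0], 0, -0.3], [[0, 0, 0], 0, -0.2], [[0, 0, -0.035], 0, -0.2], [[0, 0, -0.04], 0, -0.2]]'

```text
time: 32.75
tcp_pos: [0.5483, -0.1686, 0.2301]
ee_rot: [0.423, 0.906, -0.0, -0.001]
ft_force: [1.0, -0.3, 0.2]
gripper_width: 0.0338
gripper_force: 0.0
```

Call:
drive_tool --series '[[[0, 0, 0], -0.175, -0.2], [[0, 0, 0], -0.175, -0.2], [[0, 0, 0], -0.175, -0.2], [[0, 0, 0], -0.175, -0.2], [[0, 0, 0], -0.175, -0.2], [[0, 0, 0], 0, -0.2], [[0, 0, 0], 0, -0.2], [[0, 0, 0], 0, -0.2], [[0, 0, 0], 0, -0.2], [[0, 0, 0], 0, -0.2]]'

```text
time: 34.0
tcp_pos: [0.5488, -0.1687, 0.2298]
ee_rot: [0.0, 1.0, -0.0, -0.0]
ft_force: [-0.3, -0.1, 0.4]
gripper_width: 0.0343
gripper_force: 0.0
```

Run:
```python
from loc import *
s=st();print(w2m(s['tcp_pos']),'k',yawk(s))
for n in('wrist','top'): 
    d=cap(n,n+'12');knobs(d,n);bar(d,n)
w=m2w(-.001,.1515);go(w[0],w[1],s['tcp_pos'][2],YAW+np.pi/2-.09)
```

```text
t 34.0 tcp [ 0.5488 -0.1687  0.2298] rot [[-1.0, 0.0, -0.0], [0.0, 1.0, -0.0], [0.0, -0.0, -1.0]] F [-0.3 -0.1  0.4] w 0.0343 q [-0.23  0.31  0.59  1.55 -0.17  1.34  1.96]
[-0.00097627 -0.14913237] k 0.086
wrist knob -1 ctr [-0.0012 -0.1494] [0.0149 0.0414] cw angle mod pi 0.981 1625 z 0.1735
wrist bar near edge at mid 0.0256 slope 0.0226 at +150 0.029 -150 0.0222 11
top knob 1 ctr [-0.0029  0.1478] [0.0145 0.04  ] cw angle mod pi 0.095 106 z 0.1738
top bar near edge at mid 0.0274 slope -0.0161 at +150 0.025 -150 0.0298 8
shift now [0.0258 0.2996 0.    ] turn 0.004 shift after turn [0.027  0.2995 0.    ]
```

Call:
drive_tool --series '[[[0.005, 0.05, 0], 0, -0.2], [[0.005, 0.05, 0], 0, -0.2], [[0.005, 0.05, 0], 0, -0.2], [[0.005, 0.05, 0], 0, -0.2], [[0.003, 0.05, 0], 0, -0.2], [[0.003, 0.05, 0], 0, -0.2], [[0, 0, 0], 0, -0.2], [[0, 0, 0], 0, -0.2], [[0, 0, 0], 0, -0.2], [[0, 0, 0], 0, -0.2]]'

```text
time: 35.35
tcp_pos: [0.523, 0.13, 0.2299]
ee_rot: [0.001, 1.0, -0.0, 0.0]
ft_force: [-0.0, 0.0, -0.3]
gripper_width: 0.0341
gripper_force: 0.0
```

Run:
```python
from loc import *
s=st();print(w2m(s['tcp_pos']),'k',yawk(s))
for n in('wrist',): 
    d=cap(n,n+'13');knobs(d,n);bar(d,n)
w=m2w(-.001,.151);go(w[0],w[1],.155,YAW+np.pi/2-.095)
```

```text
t 35.35 tcp [0.523  0.13   0.2299] rot [[-1.0, 0.002, 0.0], [0.002, 1.0, -0.0], [-0.0, -0.0, -1.0]] F [-0.   0.  -0.3] w 0.0341 q [-0.66  0.21  0.41  1.64 -0.09  1.31  1.34]
[-0.00108932  0.15062104] k 0.088
wrist knob 1 ctr [-0.0013  0.1503] [0.0139 0.0411] cw angle mod pi 0.081 1545 z 0.1734
wrist bar near edge at mid 0.0257 slope 0.0193 at +150 0.0286 -150 0.0228 11
shift now [-0.0001  0.0001  0.0749] turn 0.007 shift after turn [-0.0001  0.0001  0.0749]
```

Call:
drive_tool --series '[[[0, 0, 0.04], 0, -0.2], [[0, 0, 0.035], 0, -0.2], [[0, 0, 0], 0, -0.2], [[0, 0, 0], 0, -1], [[0, 0, 0], 0, -1], [[0, 0, 0], 0, -1], [[0, 0, 0], 0, -1], [[0, 0, 0], 0.1, -1], [[0, 0, 0], 0.16, -1], [[0, 0, 0], 0.16, -1]]'

```text
time: 36.65
tcp_pos: [0.5237, 0.1302, 0.1565]
ee_rot: [0.212, 0.977, 0.0, 0.001]
ft_force: [-1.0, -3.3, -0.3]
gripper_width: 0.0136
gripper_force: 32.2
```

Call:
drive_tool --series '[[[0, 0, 0], 0.17, -1], [[0, 0, 0], 0.17, -1], [[0, 0, 0], 0.17, -1], [[0, 0, 0], 0.17, -1], [[0, 0, 0], 0.17, -1], [[0, 0, 0], 0.17, -1], [[0, 0, 0], 0.17, -1], [[0, 0, 0], 0, -1], [[0, 0, 0], 0, -1], [[0, 0, 0], 0, -1]]'

```text
time: 37.9
tcp_pos: [0.5249, 0.1308, 0.1565]
ee_rot: [0.721, 0.693, 0.002, 0.001]
ft_force: [6.7, -1.5, -5.6]
gripper_width: 0.0136
gripper_force: 31.6
```

Run:
```python
from loc import *
s=st();print(w2m(s['tcp_pos']),'k',yawk(s))
for n in('wrist',): 
    d=cap(n,n+'14');bar(d,n)
```

```text
t 37.9 tcp [0.5249 0.1308 0.1565] rot [[0.04, 0.999, 0.005], [0.999, -0.04, 0.0], [0.001, 0.005, -1.0]] F [ 6.7 -1.5 -5.6] w 0.0136 q [-0.84  0.29  0.65  1.75 -0.19  1.16 -0.18]
[0.00085171 0.15130575] k 1.697
```

Call:
drive_tool --series '[[[0, 0, 0], 0, -0.2], [[0, 0, 0], 0, -0.2], [[0, 0, -0.035], 0, -0.2], [[0, 0, -0.04], 0, -0.2], [[-0.048, 0.006, 0], 0, -0.2], [[-0.05, 0.006, 0], 0, -0.2], [[-0.05, 0.006, 0], 0, -0.2], [[-0.05, 0.006, 0], 0, -0.2], [[-0.05, 0.007, 0], 0, -0.2], [[-0.05, 0.007, 0], 0, -0.2]]'

```text
time: 39.2
tcp_pos: [0.5494, -0.1691, 0.2304]
ee_rot: [0.72, 0.694, 0.001, 0.0]
ft_force: [1.2, -0.4, 0.3]
gripper_width: 0.0342
gripper_force: 0.0
```

Call:
drive_tool --series '[[[0, 0, 0], -0.18, -0.2], [[0, 0, 0], -0.18, -0.2], [[0, 0, 0], -0.18, -0.2], [[0, 0, 0], -0.18, -0.2], [[0, 0, 0], 0, -0.2], [[0, 0, 0], 0, -0.2], [[0, 0, 0], 0, -0.2], [[0, 0, 0], 0, -0.2], [[0, 0, 0], 0, -0.2], [[0, 0, 0], 0, -0.2]]'

```text
time: 40.45
tcp_pos: [0.5491, -0.1679, 0.2297]
ee_rot: [0.43, 0.903, -0.0, -0.0]
ft_force: [-0.1, 0.3, 0.3]
gripper_width: 0.0341
gripper_force: 0.0
```

```bash
cat > chk.py <<'E'
from loc import *
import sys
sg,ka=float(sys.argv[1]),float(sys.argv[2])
s=st();print(w2m(s['tcp_pos']),'k',yawk(s))
for n in('wrist','top'):
    d=cap(n);knobs(d,n);bar(d,n)
w=m2w(-.001,.1505*sg if sg>0 else -.1493);go(w[0],w[1],.155,YAW+np.pi/2-ka)
E
python3 chk.py -1 .98
```

```text
t 40.45 tcp [ 0.5491 -0.1679  0.2297] rot [[-0.629, 0.777, -0.0], [0.777, 0.629, -0.0], [0.0, -0.0, -1.0]] F [-0.1  0.3  0.3] w 0.0341 q [-0.29  0.32  0.68  1.56 -0.21  1.34  1.09]
[-0.00064824 -0.14843818] k 0.976
wrist knob -1 ctr [-0.001  -0.1491] [0.0142 0.0418] cw angle mod pi 0.929 1548 z 0.1733
wrist bar near edge at mid 0.0225 slope 0.0462 at +150 0.0294 -150 0.0156 11
top knob 1 ctr [-0.0016  0.1464] [0.0377 0.0139] cw angle mod pi -1.439 108 z 0.1747
top bar near edge at mid 0.0208 slope -0.0424 at +150 0.0144 -150 0.0272 7
shift now [-0.0005 -0.0007  0.0748] turn 0.004 shift after turn [-0.0005 -0.0007  0.0748]
```

Call:
drive_tool --series '[[[0, -0.001, 0.04], -0.045, -0.2], [[0, 0, 0.035], 0, -0.2], [[0, 0, 0], 0, -0.2], [[0, 0, 0], 0, -1], [[0, 0, 0], 0, -1], [[0, 0, 0], 0, -1], [[0, 0, 0], 0, -1], [[0, 0, 0], 0.1, -1], [[0, 0, 0], 0.16, -1], [[0, 0, 0], 0.16, -1]]'

```text
time: 41.8
tcp_pos: [0.5499, -0.1684, 0.1564]
ee_rot: [0.593, 0.805, 0.001, 0.001]
ft_force: [2.9, 2.4, 5.0]
gripper_width: 0.0132
gripper_force: 33.9
```

Call:
drive_tool --series '[[[0, 0, 0], 0.17, -1], [[0, 0, 0], 0.17, -1], [[0, 0, 0], 0.17, -1], [[0, 0, 0], 0.17, -1], [[0, 0, 0], 0.17, -1], [[0, 0, 0], 0.17, -1], [[0, 0, 0], 0.08, -1], [[0, 0, 0], 0, -1], [[0, 0, 0], 0, -1], [[0, 0, 0], 0, -1]]'

```text
time: 43.05
tcp_pos: [0.5511, -0.1685, 0.1565]
ee_rot: [0.925, 0.379, 0.003, 0.002]
ft_force: [8.2, 0.4, 2.8]
gripper_width: 0.0136
gripper_force: 33.5
```

Run:
```python
from loc import *
s=st();print(w2m(s['tcp_pos']),'k',yawk(s))
w=m2w(-.001,.1505);go(w[0],w[1],.23,YAW+np.pi/2-1.7)
```

```text
t 43.05 tcp [ 0.5511 -0.1685  0.1565] rot [[0.712, 0.702, 0.006], [0.702, -0.712, -0.001], [0.004, 0.005, -1.0]] F [8.2 0.4 2.8] w 0.0136 q [-0.49  0.47  0.97  1.66 -0.41  1.22 -0.22]
[ 0.00124866 -0.14914226] k 2.45
shift now [ 0.1897 -0.2318 -0.0739] turn -0.75 shift after turn [ 0.2968 -0.0404 -0.0739]
```

Call:
drive_tool --series '[[[0, 0, 0], 0, -0.2], [[0, 0, 0], 0, -0.2], [[0, 0, -0.035], 0, -0.2], [[0, 0, -0.04], 0, -0.2], [[0, 0, 0], -0.15, -0.2], [[0, 0, 0], -0.15, -0.2], [[0, 0, 0], -0.15, -0.2], [[0, 0, 0], -0.15, -0.2], [[0, 0, 0], -0.15, -0.2], [[0, 0, 0], 0, -0.2]]'

```text
time: 44.3
tcp_pos: [0.5479, -0.1689, 0.2297]
ee_rot: [0.723, 0.691, -0.0, -0.0]
ft_force: [-0.7, -0.4, 0.2]
gripper_width: 0.0344
gripper_force: 0.0
```

Call:
drive_tool --series '[[[0.05, -0.006, 0], 0, -0.2], [[0.05, -0.006, 0], 0, -0.2], [[0.05, -0.006, 0], 0, -0.2], [[0.05, -0.006, 0], 0, -0.2], [[0.05, -0.007, 0], 0, -0.2], [[0.047, -0.007, 0], 0, -0.2], [[0, 0, 0], 0, -0.2], [[0, 0, 0], 0, -0.2], [[0, 0, 0], 0, -0.2], [[0, 0, 0], 0, -0.2]]'

```text
time: 45.55
tcp_pos: [0.5236, 0.1284, 0.2299]
ee_rot: [0.723, 0.69, -0.0, 0.0]
ft_force: [0.0, 0.7, -0.1]
gripper_width: 0.0343
gripper_force: 0.0
```

```bash
python3 chk.py 1 1.7
```

```text
t 45.55 tcp [0.5236 0.1284 0.2299] rot [[0.047, 0.999, -0.0], [0.999, -0.047, -0.0], [-0.0, -0.0, -1.0]] F [ 0.   0.7 -0.1] w 0.0343 q [-0.92  0.24  0.74  1.65 -0.17  1.32 -0.2 ]
[-0.00058509  0.14905034] k 1.704
wrist knob 1 ctr [-0.0005  0.1509] [0.0414 0.0141] cw angle mod pi -1.449 1625 z 0.1732
wrist bar near edge at mid 0.0143 slope 0.0147 at +150 0.0165 -150 0.0121 4
top knob 1 ctr [-0.0033  0.1393] [0.0239 0.0138] cw angle mod pi -1.418 82 z 0.1744
top knob -1 ctr [-0.0027 -0.1527] [0.0386 0.0148] cw angle mod pi -0.711 117 z 0.1744
top bar near edge at mid 0.0134 slope 0.0193 at +150 0.0163 -150 0.0105 11
shift now [ 0.0008 -0.0005  0.0749] turn -0.002 shift after turn [ 0.0008 -0.0005  0.0749]
```

Call:
drive_tool --series '[[[0.001, 0, 0.04], 0, -0.2], [[0, 0, 0.035], 0, -0.2], [[0, 0, 0], 0, -0.2], [[0, 0, 0], 0, -1], [[0, 0, 0], 0, -1], [[0, 0, 0], 0, -1], [[0, 0, 0], 0, -1], [[0, 0, 0], 0.1, -1], [[0, 0, 0], 0.16, -1], [[0, 0, 0], 0.16, -1]]'

```text
time: 46.9
tcp_pos: [0.5251, 0.1306, 0.1564]
ee_rot: [0.852, 0.523, 0.002, 0.001]
ft_force: [4.8, -1.7, 4.2]
gripper_width: 0.0132
gripper_force: 33.8
```

Call:
drive_tool --series '[[[0, 0, 0], 0.17, -1], [[0, 0, 0], 0.17, -1], [[0, 0, 0], 0.17, -1], [[0, 0, 0], 0.17, -1], [[0, 0, 0], 0.17, -1], [[0, 0, 0], 0.17, -1], [[0, 0, 0], 0.17, -1], [[0, 0, 0], 0, -1], [[0, 0, 0], 0, -1], [[0, 0, 0], 0, -1]]'

```text
time: 48.15
tcp_pos: [0.5258, 0.1295, 0.1564]
ee_rot: [0.999, -0.042, 0.003, 0.0]
ft_force: [6.5, -5.8, 2.7]
gripper_width: 0.0134
gripper_force: 33.7
```

Run:
```python
from loc import *
s=st();print(w2m(s['tcp_pos']),'k',yawk(s))
w=m2w(-.001,-.1493);go(w[0],w[1],.23,YAW+np.pi/2-2.42)
```

```text
t 48.15 tcp [0.5258 0.1295 0.1564] rot [[0.996, -0.085, 0.005], [-0.085, -0.996, -0.001], [0.005, 0.0, -1.0]] F [ 6.5 -5.8  2.7] w 0.0134 q [-1.13  0.4   1.05  1.76 -0.37  1.19 -1.63]
[0.00170074 0.14994185] k 3.312
shift now [ 0.0486  0.2954 -0.0733] turn -0.892 shift after turn [-0.1995  0.2232 -0.0733]
```

Call:
drive_tool --series '[[[0, 0, 0], 0, -0.2], [[0, 0, 0], 0, -0.2], [[0, 0, -0.035], 0, -0.2], [[0, 0, -0.04], 0, -0.2], [[0.009, 0.05, 0], 0, -0.2], [[0.009, 0.05, 0], 0, -0.2], [[0.008, 0.05, 0], 0, -0.2], [[0.008, 0.05, 0], 0, -0.2], [[0.008, 0.05, 0], 0, -0.2], [[0.008, 0.045, 0], 0, -0.2]]'

```text
time: 49.4
tcp_pos: [0.5486, -0.1685, 0.2296]
ee_rot: [0.999, -0.041, -0.0, -0.0]
ft_force: [0.3, -0.7, -0.1]
gripper_width: 0.0344
gripper_force: 0.0
```

Call:
drive_tool --series '[[[0, 0, 0], -0.18, -0.2], [[0, 0, 0], -0.18, -0.2], [[0, 0, 0], -0.18, -0.2], [[0, 0, 0], -0.18, -0.2], [[0, 0, 0], -0.18, -0.2], [[0, 0, 0], 0, -0.2], [[0, 0, 0], 0, -0.2], [[0, 0, 0], 0, -0.2], [[0, 0, 0], 0, -0.2], [[0, 0, 0], 0, -0.2]]'

```text
time: 50.65
tcp_pos: [0.5488, -0.1673, 0.2298]
ee_rot: [0.918, 0.397, -0.0, 0.0]
ft_force: [-0.6, -0.3, -0.1]
gripper_width: 0.034
gripper_force: 0.0
```

```bash
python3 chk.py -1 2.4
```

```text
t 50.65 tcp [ 0.5488 -0.1673  0.2298] rot [[0.685, 0.729, -0.0], [0.729, -0.685, -0.0], [-0.0, -0.0, -1.0]] F [-0.6 -0.3 -0.1] w 0.034 q [-0.44  0.36  0.89  1.56 -0.29  1.35 -0.28]
[-0.00089272 -0.14776609] k 2.411
wrist knob 1 ctr [-0.0077  0.1442] [0.0097 0.0036] cw angle mod pi -0.06 53 z 0.1713
wrist knob -1 ctr [-1.000e-04 -1.493e-01] [0.0416 0.0135] cw angle mod pi -0.728 1512 z 0.1737
wrist bar near edge at mid 0.0096 slope -0.0238 at +150 0.006 -150 0.0132 11
top knob 1 ctr [-0.0036  0.1482] [0.0136 0.0398] cw angle mod pi 0.186 110 z 0.1738
top bar near edge at mid 0.0163 slope -0.1285 at +150 -0.0029 -150 0.0356 5
shift now [-0.0011  0.0011  0.0748] turn -0.011 shift after turn [-0.0011  0.0011  0.0748]
```

Call:
drive_tool --series '[[[-0.001, 0.001, 0.04], 0, -0.2], [[0, 0, 0.035], 0, -0.2], [[0, 0, 0], 0, -0.2], [[0, 0, 0], 0, -1], [[0, 0, 0], 0, -1], [[0, 0, 0], 0, -1], [[0, 0, 0], 0, -1], [[0, 0, 0], 0.1, -1], [[0, 0, 0], 0.16, -1], [[0, 0, 0], 0.16, -1]]'

```text
time: 52.0
tcp_pos: [0.5499, -0.1695, 0.1564]
ee_rot: [0.981, 0.194, 0.001, 0.001]
ft_force: [1.1, -2.6, 7.4]
gripper_width: 0.013
gripper_force: 34.8
```

Call:
drive_tool --series '[[[0, 0, 0], 0.17, -1], [[0, 0, 0], 0.17, -1], [[0, 0, 0], 0.17, -1], [[0, 0, 0], 0.17, -1], [[0, 0, 0], 0.17, -1], [[0, 0, 0], 0.17, -1], [[0, 0, 0], 0.15, -1], [[0, 0, 0], 0, -1], [[0, 0, 0], 0, -1], [[0, 0, 0], 0, -1]]'

```text
time: 53.25
tcp_pos: [0.5502, -0.169, 0.1564]
ee_rot: [0.926, -0.377, 0.002, -0.0]
ft_force: [2.5, -1.6, 8.8]
gripper_width: 0.0134
gripper_force: 35.0
```

Run:
```python
from loc import *
s=st();print(w2m(s['tcp_pos']),'k',yawk(s))
w=m2w(-.001,.1505);go(w[0],w[1],.23,YAW+np.pi/2-3.31)
```

```text
t 53.25 tcp [ 0.5502 -0.169   0.1564] rot [[0.716, -0.698, 0.003], [-0.698, -0.716, -0.0], [0.003, -0.002, -1.0]] F [ 2.5 -1.6  8.8] w 0.0134 q [-0.61  0.6   1.21  1.67 -0.58  1.29 -1.63]
[ 0.00030879 -0.14958113] k 4.0
shift now [-0.2279 -0.1952 -0.0738] turn -0.69 shift after turn [-0.0513 -0.2956 -0.0738]
```

Call:
drive_tool --series '[[[0, 0, 0], 0, -0.2], [[0, 0, 0], 0, -0.2], [[0, 0, -0.035], 0, -0.2], [[0, 0, -0.04], 0, -0.2], [[0, 0, 0], -0.14, -0.2], [[0, 0, 0], -0.14, -0.2], [[0, 0, 0], -0.14, -0.2], [[0, 0, 0], -0.14, -0.2], [[0, 0, 0], -0.13, -0.2], [[0, 0, 0], 0, -0.2]]'

```text
time: 54.5
tcp_pos: [0.5485, -0.1685, 0.2295]
ee_rot: [0.999, -0.042, -0.0, -0.0]
ft_force: [0.2, 0.7, -0.1]
gripper_width: 0.0341
gripper_force: 0.0
```

Call:
drive_tool --series '[[[-0.008, -0.05, 0], 0, -0.2], [[-0.008, -0.05, 0], 0, -0.2], [[-0.008, -0.05, 0], 0, -0.2], [[-0.008, -0.05, 0], 0, -0.2], [[-0.009, -0.05, 0], 0, -0.2], [[-0.009, -0.046, 0], 0, -0.2], [[0, 0, 0], 0, -0.2], [[0, 0, 0], 0, -0.2], [[0, 0, 0], 0, -0.2], [[0, 0, 0], 0, -0.2]]'

```text
time: 55.75
tcp_pos: [0.5238, 0.1291, 0.2299]
ee_rot: [0.999, -0.043, -0.0, -0.0]
ft_force: [0.0, 0.1, 0.0]
gripper_width: 0.0341
gripper_force: 0.0
```

```bash
python3 chk.py 1 3.31
```

```text
t 55.75 tcp [0.5238 0.1291 0.2299] rot [[0.996, -0.086, -0.0], [-0.086, -0.996, 0.0], [-0.0, -0.0, -1.0]] F [0.  0.1 0. ] w 0.0341 q [-1.21  0.35  1.15  1.66 -0.33  1.35 -1.66]
[-0.0003883   0.14968951] k 3.313
wrist knob 1 ctr [0.0003 0.1501] [0.014  0.0408] cw angle mod pi 0.18 1565 z 0.1737
wrist bar near edge at mid 0.0042 slope 0.0202 at +150 0.0072 -150 0.0011 10
top knob 1 ctr [-0.0033  0.1482] [0.0141 0.038 ] cw angle mod pi 0.179 117 z 0.1733
top knob -1 ctr [-0.0039 -0.1491] [0.014  0.0353] cw angle mod pi 0.865 114 z 0.1734
top bar near edge at mid 0.0016 slope 0.0187 at +150 0.0044 -150 -0.0012 11
shift now [-0.0006 -0.0002  0.0748] turn -0.003 shift after turn [-0.0006 -0.0002  0.0748]
```

Call:
drive_tool --series '[[[0, 0, 0.04], 0, -0.2], [[0, 0, 0.035], 0, -0.2], [[0, 0, 0], 0, -0.2], [[0, 0, 0], 0, -1], [[0, 0, 0], 0, -1], [[0, 0, 0], 0, -1], [[0, 0, 0], 0, -1], [[0, 0, 0], 0.1, -1], [[0, 0, 0], 0.16, -1], [[0, 0, 0], 0.16, -1]]'

```text
time: 57.1
tcp_pos: [0.5245, 0.1298, 0.1564]
ee_rot: [0.968, -0.252, 0.001, -0.001]
ft_force: [-1.4, -4.0, 4.2]
gripper_width: 0.0131
gripper_force: 32.4
```

Call:
drive_tool --series '[[[0, 0, 0], 0.15, -1], [[0, 0, 0], 0.15, -1], [[0, 0, 0], 0.15, -1], [[0, 0, 0], 0.15, -1], [[0, 0, 0], 0.1, -1], [[0, 0, 0], 0, -1], [[0, 0, 0], 0, -1], [[0, 0, 0], 0, -1], [[0, 0, 0], 0, -1], [[0, 0, 0], 0, -1]]'

```text
time: 58.35
tcp_pos: [0.5247, 0.1299, 0.1564]
ee_rot: [0.824, -0.566, 0.001, -0.001]
ft_force: [-0.2, -3.5, 5.3]
gripper_width: 0.0134
gripper_force: 32.6
```

Run:
```python
from loc import *
s=st();print(w2m(s['tcp_pos']),'k',yawk(s),s['moment'])
```

```text
t 58.35 tcp [0.5247 0.1299 0.1564] rot [[0.359, -0.933, 0.003], [-0.933, -0.359, 0.0], [0.001, -0.003, -1.0]] F [-0.2 -3.5  5.3] w 0.0134 q [-1.28  0.6   1.35  1.76 -0.61  1.29 -2.55]
[0.00067287 0.15043172] k 4.431 [-0.67853644  0.03908041 -0.0749065 ]
```

Call:
drive_tool --series '[[[0, 0, 0], 0.08, -1], [[0, 0, 0], 0.08, -1], [[0, 0, 0], 0.05, -1], [[0, 0, 0], 0.03, -1], [[0, 0, 0], 0, -1], [[0, 0, 0], 0, -1], [[0, 0, 0], 0, -1], [[0, 0, 0], 0, -1], [[0, 0, 0], 0, -1], [[0, 0, 0], 0, -1]]'

```text
time: 59.6
tcp_pos: [0.5248, 0.1299, 0.1564]
ee_rot: [0.751, -0.66, 0.001, -0.001]
ft_force: [0.0, -4.7, 6.5]
gripper_width: 0.0133
gripper_force: 47.0
```

Run:
```python
from loc import *
s=st();print(w2m(s['tcp_pos']),'k',yawk(s),s['moment'])
w=m2w(-.001,-.1493);go(w[0],w[1],.23,YAW+np.pi/2-4.0)
```

```text
t 59.6 tcp [0.5248 0.1299 0.1564] rot [[0.129, -0.992, 0.003], [-0.992, -0.129, -0.001], [0.001, -0.003, -1.0]] F [ 0.  -4.7  6.5] w 0.0133 q [-1.29  0.65  1.4   1.76 -0.66  1.32 -2.75]
[0.00075727 0.15041216] k 4.669 [-1.03992731  0.00843061  1.2484753 ]
shift now [ 0.2994  0.0146 -0.0733] turn -0.669 shift after turn [ 0.2259  0.1971 -0.0733]
```

Call:
drive_tool --series '[[[0, 0, 0], 0, -0.2], [[0, 0, 0], 0, -0.2], [[0, 0, -0.035], 0, -0.2], [[0, 0, -0.04], 0, -0.2], [[0.05, 0.002, 0], 0, -0.2], [[0.05, 0.002, 0], 0, -0.2], [[0.05, 0.002, 0], 0, -0.2], [[0.05, 0.002, 0], 0, -0.2], [[0.05, 0.003, 0], 0, -0.2], [[0.049, 0.003, 0], 0, -0.2]]'

```text
time: 60.85
tcp_pos: [0.5479, -0.1692, 0.2298]
ee_rot: [0.751, -0.66, -0.0, -0.0]
ft_force: [0.2, 0.2, -0.8]
gripper_width: 0.0344
gripper_force: 0.0
```

Call:
drive_tool --series '[[[0, 0, 0], -0.14, -0.2], [[0, 0, 0], -0.14, -0.2], [[0, 0, 0], -0.14, -0.2], [[0, 0, 0], -0.14, -0.2], [[0, 0, 0], -0.13, -0.2], [[0, 0, 0], 0, -0.2], [[0, 0, 0], 0, -0.2], [[0, 0, 0], 0, -0.2], [[0, 0, 0], 0, -0.2], [[0, 0, 0], 0, -0.2]]'

```text
time: 62.1
tcp_pos: [0.5477, -0.168, 0.2297]
ee_rot: [0.93, -0.368, -0.0, 0.0]
ft_force: [0.5, -0.1, -0.1]
gripper_width: 0.034
gripper_force: 0.0
```

```bash
python3 chk.py -1 3.98
```

```text
t 62.1 tcp [ 0.5477 -0.168   0.2297] rot [[0.729, -0.684, -0.0], [-0.684, -0.729, -0.0], [-0.0, 0.0, -1.0]] F [ 0.5 -0.1 -0.1] w 0.034 q [-0.59  0.46  1.15  1.57 -0.43  1.39 -1.73]
[-0.00200298 -0.14834116] k 3.981
wrist knob -1 ctr [-0.0005 -0.1498] [0.0141 0.0426] cw angle mod pi 0.832 1622 z 0.1735
wrist bar near edge at mid 0.0075 slope -0.0393 at +150 0.0016 -150 0.0134 4
top knob 1 ctr [-0.0018  0.1474] [0.0135 0.039 ] cw angle mod pi 1.464 100 z 0.1755
top knob -1 ctr [-0.0039 -0.1501] [0.013  0.0354] cw angle mod pi 0.752 103 z 0.1742
shift now [ 0.0014 -0.0001  0.0748] turn -0.001 shift after turn [ 0.0014 -0.0001  0.0748]
```

Call:
drive_tool --series '[[[0.002, 0, 0.04], 0, -0.2], [[0, 0, 0.035], 0, -0.2], [[0, 0, 0], 0, -0.2], [[0, 0, 0], 0, -1], [[0, 0, 0], 0, -1], [[0, 0, 0], 0, -1], [[0, 0, 0], 0, -1], [[0, 0, 0], 0.1, -1], [[0, 0, 0], 0.14, -1], [[0, 0, 0], 0.14, -1]]'

```text
time: 63.45
tcp_pos: [0.5502, -0.1694, 0.1564]
ee_rot: [0.843, -0.538, 0.001, -0.001]
ft_force: [-0.1, 0.7, 5.4]
gripper_width: 0.0136
gripper_force: 33.7
```

Call:
drive_tool --series '[[[0, 0, 0], 0.1, -1], [[0, 0, 0], 0.06, -1], [[0, 0, 0], 0.04, -1], [[0, 0, 0], 0.03, -1], [[0, 0, 0], 0, -1], [[0, 0, 0], 0, -1], [[0, 0, 0], 0, -1], [[0, 0, 0], 0, -1], [[0, 0, 0], 0, -1], [[0, 0, 0], 0, -1]]'

```text
time: 64.7
tcp_pos: [0.5503, -0.1693, 0.1564]
ee_rot: [0.778, -0.629, 0.001, -0.0]
ft_force: [-0.6, 0.7, 7.8]
gripper_width: 0.0132
gripper_force: 57.4
```

Run:
```python
from loc import *
s=st();print(w2m(s['tcp_pos']),'k',yawk(s),s['moment'])
```

```text
t 64.7 tcp [ 0.5503 -0.1693  0.1564] rot [[0.209, -0.978, 0.002], [-0.978, -0.209, -0.001], [0.001, -0.002, -1.0]] F [-0.6  0.7  7.8] w 0.0132 q [-0.62  0.61  1.23  1.67 -0.6   1.3  -2.2 ]
[ 0.00047352 -0.14991739] k 4.588 [0.27913334 0.26471641 1.52804516]
```

Call:
drive_tool --series '[[[0, 0, 0], 0, -0.2], [[0, 0, 0], 0, -0.2], [[0, 0, -0.035], 0, -0.2], [[0, 0, -0.04], 0.1, 0], [[0.037, 0.023, 0], 0, 0], [[0.037, 0.023, 0], 0, 0], [[0.037, 0.023, 0], 0, 0], [[0, 0, 0], 0, 0], [[0, 0, 0], 0, 0], [[0, 0, 0], 0, 0]]'

```text
time: 65.95
tcp_pos: [0.4934, -0.2858, 0.2295]
ee_rot: [0.745, -0.667, -0.0, -0.0]
ft_force: [-0.4, -0.2, 0.2]
gripper_width: 0.0424
gripper_force: 0.0
```

Run:
```python
from loc import *
s=st();print(w2m(s['tcp_pos']),'k',yawk(s))
for n in('top','side','wrist'):
    d=cap(n,n+'20');knobs(d,n);bar(d,n);caps(d,n)
w=m2w(-.070,-.262);go(w[0],w[1],.114,YAW)
a=cv2.resize(dict(np.load('pics/top20.npz'))['frame'][160:310,260:500],None,fx=2,fy=2);b=cv2.resize(dict(np.load('pics/side20.npz'))['frame'][180:430,260:454],None,fx=1.2,fy=1.2)
cv2.imwrite('pics/c20.png',np.hstack([a,b])[:,:,::-1])
```

```text
t 65.95 tcp [ 0.4934 -0.2858  0.2295] rot [[0.11, -0.994, -0.0], [-0.994, -0.11, 0.0], [-0.0, 0.0, -1.0]] F [-0.4 -0.2  0.2] w 0.0424 q [-0.43  0.54  1.3   1.58 -0.53  1.42 -2.12]
[-0.06625881 -0.2610643 ] k 4.689
top knob 1 ctr [-0.0022  0.147 ] [0.0146 0.0385] cw angle mod pi 1.463 101 z 0.1735
top bar near edge at mid -0.0004 slope -0.0813 at +150 -0.0126 -150 0.0118 9
top cap 0.074 top z 0.186 [0.0117 0.0595] 0.0122 50
top cap -0.074 top z 0.1887 [ 0.0164 -0.0586] 0.01 33
cap 0.074 none 0
cap -0.074 none 0
cap 0.074 none 0
cap -0.074 none 0
shift now [0.0005 0.0034 0.1156] turn 0.024 shift after turn [0.0006 0.0034 0.1156]
```

View pics/c20.png

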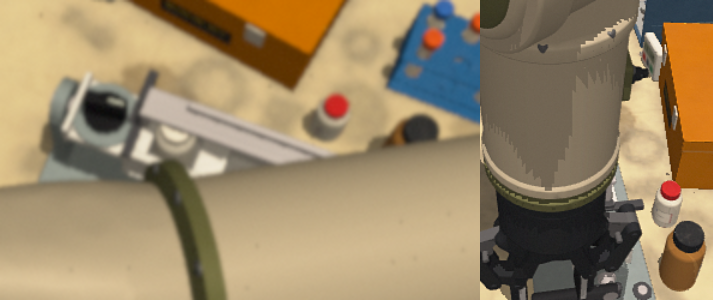

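The arm hides most of the view; only the left knob (105,112) and a cap at (173,137) show. I'll unwind the wrist by half a turn to get the clearer elbow posture, then check again.

Call:
drive_tool --series '[[[0, 0, -0.02], -0.184, 0], [[0, 0, -0.02], -0.184, 0], [[0, 0, 0], -0.184, 0], [[0, 0, 0], -0.184, 0], [[0, 0, 0], -0.184, 0], [[0, 0, 0], -0.184, 0], [[0, 0, 0], -0.184, 0], [[0, 0, 0], -0.184, 0], [[0, 0, 0], -0.184, 0], [[0, 0, 0], -0.184, 0]]'

```text
time: 67.35
tcp_pos: [0.4928, -0.2867, 0.2697]
ee_rot: [0.982, 0.191, -0.0, -0.0]
ft_force: [-0.3, -0.5, 0.3]
gripper_width: 0.0427
gripper_force: 0.0
```

Call:
drive_tool --series '[[[0, 0, 0], -0.184, 0], [[0, 0, 0], -0.184, 0], [[0, 0, 0], -0.184, 0], [[0, 0, 0], -0.184, 0], [[0, 0, 0], -0.184, 0], [[0, 0, 0], -0.184, 0], [[0, 0, 0], -0.174, 0], [[0, 0, 0], 0, 0], [[0, 0, 0], 0, 0], [[0, 0, 0], 0, 0]]'

```text
time: 68.6
tcp_pos: [0.4926, -0.287, 0.2697]
ee_rot: [0.678, 0.736, -0.0, -0.0]
ft_force: [-0.4, 0.1, 0.8]
gripper_width: 0.0427
gripper_force: 0.0
```

Run:
```python
from loc import *
s=st();print(w2m(s['tcp_pos']),'k',yawk(s))
for n in('top','side','wrist'):
    d=cap(n,n+'21');knobs(d,n);bar(d,n)
w=m2w(-.070,-.262);go(w[0],w[1],.114,YAW)
L=loc(cloud(d,'wrist'));g=d['frame'];m=(g.max(-1)<60)&(L[...,1]<-.235)&(L[...,1]>-.29)&(abs(L[...,0]+.065)<.02)&(L[...,2]>.1)&(L[...,2]<.15);print('pin',np.percentile(L[m],[2,50,98],axis=0).round(4))
a=d['frame'][60:420,60:580];b=cv2.resize(dict(np.load('pics/side21.npz'))['frame'][180:430,260:454],None,fx=1.44,fy=1.44)
cv2.imwrite('pics/c21.png',np.hstack([a,b])[:,:,::-1])
```

```text
t 68.6 tcp [ 0.4926 -0.287   0.2697] rot [[-0.082, 0.997, -0.0], [0.997, 0.082, -0.0], [-0.0, -0.0, -1.0]] F [-0.4  0.1  0.8] w 0.0427 q [-0.06  0.29  0.67  1.5  -0.18  1.42  0.7 ]
[-0.06714232 -0.26220796] k 1.575
top knob 1 ctr [-0.0019  0.1469] [0.0136 0.0383] cw angle mod pi 1.462 99 z 0.1745
top knob -1 ctr [-0.0019 -0.1503] [0.0148 0.0405] cw angle mod pi 1.336 141 z 0.175
top bar near edge at mid -0.005 slope 0.0008 at +150 -0.0049 -150 -0.0051 11
side knob -1 ctr [ 0.0008 -0.1528] [0.0173 0.008 ] cw angle mod pi -1.054 46 z 0.1739
wrist knob -1 ctr [-0.0008 -0.1496] [0.0149 0.0418] cw angle mod pi 1.348 1270 z 0.174
shift now [ 0.0003 -0.0028  0.1558] turn -0.003 shift after turn [ 0.0003 -0.0028  0.1558]
pin [[-0.0777 -0.285   0.1286]
 [-0.0707 -0.2595  0.1324]
 [-0.0638 -0.2359  0.1345]]
```

View pics/c21.png

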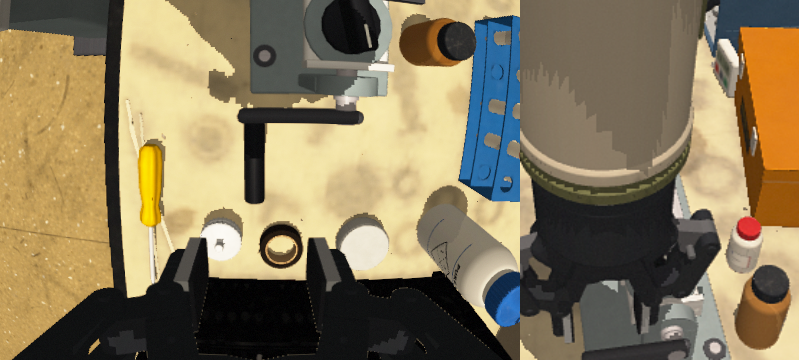

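The bar is square and closed: its near edge is 5 mm on the near side, and both knobs read about 4.6. The pin is at (255,165) in line with the fingers. Next I'll grip it and crank over.

Call:
drive_tool --series '[[[0, -0.003, 0.05], 0, 0], [[0, 0, 0.05], 0, 0], [[0, 0, 0.035], 0, 0], [[0, 0, 0.02], 0, 0], [[0, 0, 0], 0, 0], [[0, 0, 0], 0, -1], [[0, 0, 0], 0, -1], [[0, 0, 0], 0, -1], [[0, 0, 0], 0, -1], [[0, 0, 0], 0, -1]]' --newtons 40

```text
time: 70.0
tcp_pos: [0.4904, -0.2879, 0.1162]
ee_rot: [0.677, 0.736, 0.0, 0.001]
ft_force: [-0.1, -0.2, 5.7]
gripper_width: 0.0145
gripper_force: 39.3
```

Call:
drive_tool --series '[[[0, 0.0006, -0.0091], 0, -1], [[0, 0.0018, -0.009], 0, -1], [[0, 0.0029, -0.0087], 0, -1], [[0, 0.0041, -0.0082], 0, -1], [[0, 0.0051, -0.0076], 0, -1], [[0, 0.006, -0.0069], 0, -1], [[0, 0.0069, -0.006], 0, -1], [[0, 0.0076, -0.0051], 0, -1], [[0, 0.0082, -0.0041], 0, -1], [[0, 0.0087, -0.0029], 0, -1]]'

```text
time: 71.25
tcp_pos: [0.5362, -0.2855, 0.186]
ee_rot: [0.679, 0.734, -0.001, -0.002]
ft_force: [-16.6, 3.7, 22.0]
gripper_width: 0.0146
gripper_force: 41.6
```

Run:
```python
from loc import *
s=st();t=w2m(s['tcp_pos']);print(t,np.degrees(np.arctan2(s['tcp_pos'][2]+.011-.125,-t[0])))
```

```text
t 71.25 tcp [ 0.5362 -0.2855  0.186 ] rot [[-0.079, 0.997, -0.006], [0.997, 0.079, 0.001], [0.002, -0.005, -1.0]] F [-16.6   3.7  22. ] w 0.0146 q [-0.03  0.43  0.64  1.52 -0.26  1.29  0.72]
[-0.02356721 -0.26442068] 71.87788795743957
```

Call:
drive_tool --series '[[[0, 0.009, -0.004], 0, -1], [[0, 0.0091, -0.0014], 0, -1], [[0, 0.0091, 0.0006], 0, -1], [[0, 0.009, 0.0018], 0, -1], [[0, 0.0087, 0.0029], 0, -1], [[0, 0.0082, 0.0041], 0, -1], [[0, 0.0076, 0.0051], 0, -1], [[0, 0.0069, 0.006], 0, -1], [[0, 0.006, 0.0069], 0, -1], [[0, 0.0051, 0.0076], 0, -1]]'

```text
time: 72.5
tcp_pos: [0.618, -0.2784, 0.154]
ee_rot: [0.678, 0.735, -0.001, -0.0]
ft_force: [-8.4, -1.8, 7.6]
gripper_width: 0.0142
gripper_force: 46.6
```

Run:
```python
from loc import *
s=st();t=w2m(s['tcp_pos']);print(t,np.degrees(np.arctan2(s['tcp_pos'][2]+.011-.125,-t[0])))
```

```text
t 72.5 tcp [ 0.618  -0.2784  0.154 ] rot [[-0.082, 0.997, -0.002], [0.997, 0.082, -0.001], [-0.001, -0.002, -1.0]] F [-8.4 -1.8  7.6] w 0.0142 q [-0.01  0.6   0.6   1.35 -0.34  1.3   0.68]
[ 0.05851791 -0.26436598] 145.66199020225233
```

Call:
drive_tool --series '[[[0, 0.0041, 0.0082], 0, -1], [[0, 0.0029, 0.0087], 0, -1], [[0, 0.0018, 0.009], 0, -1], [[0, 0.0006, 0.009], 0, -1], [[0, 0, 0.003], 0, -1], [[0, 0, 0.002], 0, -1], [[0, 0, 0], 0, -1], [[0, 0, 0], 0, -1], [[0, 0, 0], 0, -1], [[0, 0, 0], 0, -1]]'

```text
time: 73.75
tcp_pos: [0.6299, -0.2774, 0.1153]
ee_rot: [0.677, 0.736, 0.0, 0.002]
ft_force: [-1.0, -3.2, 6.4]
gripper_width: 0.0143
gripper_force: 51.0
```

Run:
```python
from loc import *
s=st();t=w2m(s['tcp_pos']);print(t,np.degrees(np.arctan2(s['tcp_pos'][2]+.011-.125,-t[0])))
d=cap('top','top22');e=cap('wrist','w22')
L=loc(cloud(d,'top'));
for a in(-.06,-.045,-.03,-.015,0,.015,.03,.045):
    m=(L[...,0]>a)&(L[...,0]<a+.008)&(abs(L[...,1])<.08)&(L[...,2]>.1);print(a,m.sum(),np.median(L[m][:,2]).round(4) if m.any() else None)
```

```text
t 73.75 tcp [ 0.6299 -0.2774  0.1153] rot [[-0.083, 0.997, 0.003], [0.997, 0.083, -0.003], [-0.003, 0.003, -1.0]] F [-1.  -3.2  6.4] w 0.0143 q [-0.    0.65  0.58  1.36 -0.36  1.23  0.69]
[ 0.0704688  -0.26442469] 178.93303129337824
-0.06 0 None
-0.045 18 0.1725
-0.03 153 0.1736
-0.015 178 0.1743
0 221 0.1758
0.015 259 0.1769
0.03 0 None
0.045 0 None
```

Call:
drive_tool --series '[[[0, 0, 0.003], 0, -1], [[0, 0, 0.003], 0, -1], [[0, 0, 0], 0, -1], [[0, 0, 0], 0, -1], [[0, 0, 0], 0, -1], [[0, 0, 0], 0, -1], [[0, 0, 0], 0, -1], [[0, 0, 0], 0, -1], [[0, 0, 0], 0, -1], [[0, 0, 0], 0, -1]]'

```text
time: 75.1
tcp_pos: [0.6301, -0.2774, 0.1099]
ee_rot: [0.677, 0.736, 0.0, 0.002]
ft_force: [-1.4, -2.9, 9.9]
gripper_width: 0.0143
gripper_force: 51.9
```

```bash
cat > under.py <<'E'
from loc import *
s=st();t=w2m(s['tcp_pos']);print(t)
d=cap('top','top23');L=loc(cloud(d,'top'))
m=(L[...,0]>-.03)&(L[...,0]<.022)&(abs(L[...,1])<.08)&(L[...,2]>.16)&(L[...,2]<.19);print(np.polyfit(L[m][:,0],L[m][:,2],1))
E
python3 under.py
```

```text
t 75.1 tcp [ 0.6301 -0.2774  0.1099] rot [[-0.083, 0.997, 0.004], [0.997, 0.083, -0.003], [-0.003, 0.004, -1.0]] F [-1.4 -2.9  9.9] w 0.0143 q [ 0.    0.66  0.58  1.37 -0.36  1.22  0.69]
[ 0.07064319 -0.26440109]
[-0.00338902  0.17531087]
```

Call:
drive_tool --series '[[[0, 0, 0.002], 0, -1], [[0, 0, 0.001], 0, -1], [[0, 0, 0], 0, -1], [[0, 0, 0], 0, -1], [[0, 0, 0], 0, -1], [[0, 0, 0], 0, -1], [[0, 0, 0], 0, -1], [[0, 0, 0], 0, -1], [[0, 0, 0], 0, -1], [[0, 0, 0], 0, -1]]'

```text
time: 76.4
tcp_pos: [0.6302, -0.2774, 0.1097]
ee_rot: [0.677, 0.736, 0.001, 0.003]
ft_force: [-9.5, 2.2, 26.9]
gripper_width: 0.0146
gripper_force: 53.5
```

Call:
drive_tool --series '[[[0, 0, 0], 0, -1], [[0, 0, 0], 0, -1], [[0, 0, 0], 0, -1], [[0, 0, 0], 0, -1], [[0, 0, 0], 0, -1], [[0, 0, 0], 0, -1], [[0, 0, 0], 0, -1], [[0, 0, 0], 0, -1], [[0, 0, 0], 0, -1], [[0, 0, 0], 0, -1]]'

```text
time: 77.65
tcp_pos: [0.6302, -0.2774, 0.1097]
ee_rot: [0.677, 0.736, 0.001, 0.003]
ft_force: [-9.1, 2.6, 27.4]
gripper_width: 0.0142
gripper_force: 53.5
```

Call:
drive_tool --series '[[[0, 0, 0], 0, -1], [[0, 0, 0], 0, -1], [[0, 0, 0], 0, -1], [[0, 0, 0], 0, -1], [[0, 0, 0], 0, -1], [[0, 0, 0], 0, -1], [[0, 0, 0], 0, -1], [[0, 0, 0], 0, -1], [[0, 0, 0], 0, -1], [[0, 0, 0], 0, -1]]'

```text
time: 78.9
tcp_pos: [0.6302, -0.2774, 0.1097]
ee_rot: [0.677, 0.736, 0.001, 0.003]
ft_force: [-10.0, 2.7, 27.4]
gripper_width: 0.0149
gripper_force: 53.5
```

```bash
python3 under.py
```

```text
t 78.9 tcp [ 0.6302 -0.2774  0.1097] rot [[-0.083, 0.997, 0.005], [0.997, 0.083, -0.002], [-0.003, 0.005, -1.0]] F [-10.    2.7  27.4] w 0.0149 q [ 0.    0.65  0.58  1.37 -0.36  1.22  0.69]
[ 0.07072061 -0.26443971]
[0.00236146 0.17535124]
```

Call:
drive_tool --series '[[[0, 0, -0.003], 0, -1], [[0, -0.0006, -0.0091], 0, -1], [[0, -0.0018, -0.009], 0, -1], [[0, -0.0029, -0.0087], 0, -1], [[0, -0.0041, -0.0082], 0, -1], [[0, -0.0051, -0.0076], 0, -1], [[0, -0.006, -0.0069], 0, -1], [[0, -0.0069, -0.006], 0, -1], [[0, -0.0076, -0.0051], 0, -1], [[0, -0.0082, -0.0041], 0, -1]]'

```text
time: 80.2
tcp_pos: [0.5945, -0.2805, 0.1783]
ee_rot: [0.675, 0.737, 0.004, 0.01]
ft_force: [23.1, -5.7, 14.2]
gripper_width: 0.0143
gripper_force: 44.2
```

Call:
drive_tool --series '[[[0, -0.0087, -0.0029], 0, -1], [[0, -0.009, -0.0018], 0, -1], [[0, -0.0091, -0.0006], 0, -1], [[0, -0.0091, 0.0006], 0, -1], [[0, -0.009, 0.0018], 0, -1], [[0, -0.0087, 0.0029], 0, -1], [[0, -0.0082, 0.0041], 0, -1], [[0, -0.0076, 0.0051], 0, -1], [[0, -0.0069, 0.006], 0, -1], [[0, -0.006, 0.0069], 0, -1]]'

```text
time: 81.45
tcp_pos: [0.5065, -0.288, 0.1531]
ee_rot: [0.677, 0.736, 0.001, 0.004]
ft_force: [2.7, -0.7, 14.6]
gripper_width: 0.0143
gripper_force: 53.6
```

Run:
```python
from loc import *
s=st();t=w2m(s['tcp_pos']);print(t)
```

```text
t 81.45 tcp [ 0.5065 -0.288   0.1531] rot [[-0.084, 0.996, 0.008], [0.996, 0.084, -0.003], [-0.004, 0.008, -1.0]] F [ 2.7 -0.7 14.6] w 0.0143 q [-0.04  0.39  0.64  1.65 -0.25  1.18  0.75]
[-0.05337741 -0.26439122]
```

Call:
drive_tool --series '[[[0, -0.0051, 0.0076], 0, -1], [[0, -0.0041, 0.0082], 0, -1], [[0, -0.0029, 0.0087], 0, -1], [[0, -0.0018, 0.009], 0, -1], [[0, -0.0006, 0.0091], 0, -1], [[0, 0, 0.002], 0, -1], [[0, 0, 0], 0, -1], [[0, 0, 0], 0, -1], [[0, 0, 0], 0, -1], [[0, 0, 0], 0, -1]]'

```text
time: 82.7
tcp_pos: [0.4907, -0.2894, 0.1069]
ee_rot: [0.677, 0.736, 0.0, 0.002]
ft_force: [0.3, -4.6, 4.7]
gripper_width: 0.0146
gripper_force: 59.0
```

Run:
```python
from loc import *
s=st();t=w2m(s['tcp_pos']);print(t)
d=cap('top','top24');level(d,'top');knobs(d,'top')
```

```text
t 82.7 tcp [ 0.4907 -0.2894  0.1069] rot [[-0.083, 0.997, 0.004], [0.997, 0.083, -0.003], [-0.003, 0.004, -1.0]] F [ 0.3 -4.6  4.7] w 0.0146 q [-0.02  0.41  0.63  1.73 -0.27  1.08  0.78]
[-0.06924385 -0.26439005]
top near/far wall z [np.float64(0.1321), np.float64(nan)]
top knob 1 ctr [-0.0006  0.1471] [0.0129 0.0386] cw angle mod pi 1.469 100 z 0.1735
top knob -1 ctr [-0.0002 -0.1495] [0.0148 0.0387] cw angle mod pi 1.335 123 z 0.1749
  return _methods._mean(a, axis=axis, dtype=dtype,
  ret = ret.dtype.type(ret / rcount)
```

Call:
drive_tool --series '[[[0, 0, 0.002], 0, -1], [[0, 0, 0], 0, -1], [[0, 0, 0.002], 0, -1], [[0, 0, 0], 0, -1], [[0, 0, 0.001], 0, -1], [[0, 0, 0], 0, -1], [[0, 0, 0], 0, -1], [[0, 0, 0], 0, -1], [[0, 0, 0], 0, -1], [[0, 0, 0], 0, -1]]'

```text
time: 84.0
tcp_pos: [0.4907, -0.2894, 0.1031]
ee_rot: [0.677, 0.736, 0.001, 0.002]
ft_force: [-5.2, -1.4, 19.5]
gripper_width: 0.0143
gripper_force: 60.5
```

```bash
python3 - <<'E' 2>/dev/null
from loc import *
s=st();t=w2m(s['tcp_pos']);print(t)
d=cap('top','top25');level(d,'top')
E
```

```text
t 84.0 tcp [ 0.4907 -0.2894  0.1031] rot [[-0.083, 0.997, 0.004], [0.997, 0.083, -0.002], [-0.003, 0.004, -1.0]] F [-5.2 -1.4 19.5] w 0.0143 q [-0.02  0.42  0.63  1.73 -0.28  1.08  0.78]
[-0.06925489 -0.26439332]
top near/far wall z [np.float64(0.1312), np.float64(nan)]
```

Call:
drive_tool --series '[[[0, 0, 0.002], 0, -1], [[0, 0, 0], 0, -1], [[0, 0, 0], 0, -1], [[0, 0, 0], 0, 0], [[0, 0, 0], 0, 0.1], [[0, 0, 0], 0, 0.1], [[0, 0, -0.03], 0, 0.1], [[0, 0, -0.06], 0, 0.1], [[0, 0, -0.06], 0, 0.1], [[0.0, -0.03, -0.03], 0, 0.1]]'

```text
time: 85.3
tcp_pos: [0.4616, -0.2895, 0.2807]
ee_rot: [0.676, 0.737, 0.0, 0.002]
ft_force: [0.2, -0.2, -0.7]
gripper_width: 0.0471
gripper_force: 0.0
```

```bash
python3 - <<'E' 2>/dev/null
from loc import *
s=st()
d=cap('top','top26');level(d,'top');bar(d,'top');knobs(d,'top');e=cap('side','side26');level(e,'side')
w=cap('wrist');L=loc(cloud(w,'wrist'));g=w['frame'];m=(g.max(-1)<60)&(L[...,1]<-.235)&(L[...,1]>-.285)&(abs(L[...,0]+.065)<.02)&(L[...,2]>.1)&(L[...,2]<.15);print('pin',np.percentile(L[m],[2,50,98],axis=0).round(4))
a=cv2.resize(d['frame'][160:310,260:500],None,fx=1.7,fy=1.7);b=cv2.resize(e['frame'][180:430,240:480],None,fx=1.02,fy=1.02)
cv2.imwrite('pics/c26.png',np.hstack([a,b])[:,:,::-1])
E
```

```text
t 85.3 tcp [ 0.4616 -0.2895  0.2807] rot [[-0.087, 0.996, 0.003], [0.996, 0.087, -0.002], [-0.002, 0.003, -1.0]] F [ 0.2 -0.2 -0.7] w 0.0471 q [-0.08  0.21  0.69  1.55 -0.14  1.42  0.71]
top near/far wall z [np.float64(0.1313), np.float64(nan)]
top bar near edge at mid -0.0049 slope -0.0003 at +150 -0.0049 -150 -0.0049 11
top knob 1 ctr [-0.002   0.1468] [0.015  0.0394] cw angle mod pi 1.448 101 z 0.1741
top knob -1 ctr [-0.002  -0.1499] [0.0142 0.0386] cw angle mod pi 1.332 120 z 0.1748
side near/far wall z [np.float64(0.1308), np.float64(nan)]
pin [[-0.078  -0.2839  0.1273]
 [-0.0716 -0.2589  0.1323]
 [-0.064  -0.2361  0.1343]]
```

View pics/c26.png

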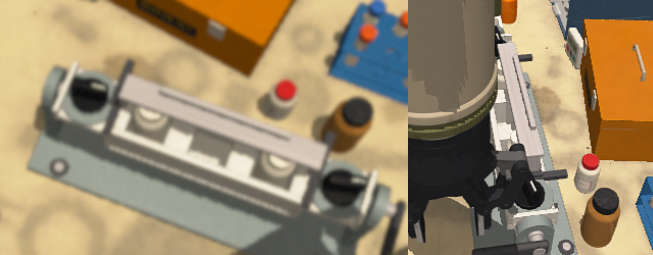

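The carrier is upright and the bar is closed over both caps, at (150,117) and (278,165). The brown and red-capped bottles are still standing, and the gripper is clear.

```bash
python3 -c "
from workcell import order
print(order.hand_in())"
```

```text
the job is handed in; nothing more can be done
None
```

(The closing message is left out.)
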